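# Set up the screwdriver cup in the notched holder rack

### The job

Set up the screwdriver cup in the holder rack: lift the sliding stop out of its notch, shift it along the rail and drop it fully into the last notch, farthest from the closed end, to open the lane, then turn the upside-down cup mouth up and stand it flat in the lane at the closed end, and bring the stop back and drop it fully into the second notch from the closed end so that it keeps the cup in. Stand every screwdriver on the bench in the cup, blade down, and leave the grease pot, the tape and the spanner where they are.

Things in the scene. Friction and masses are not known exactly. Their poses are not given: they have to be found in the camera images.
- rack: Grey holder rack, fixed to the bench. Origin: on the bench, mid-lane. x: across the lane to the notched rail (about to the robot's left); y: along the lane to its closed end (towards the robot). Base plate x -68..104, y +-100, 6 mm thick (its top is the lane floor). Lane x +-56 mm between lips 6 mm thick, 12 mm above the floor; end lip's inner face at y +80, with posts 16 mm wide, 66 mm high at x +-45; -y end open.
- notch1 (a point): First notch, nearest the lane's closed end: middle of the notch, level with the rail's top, 46 mm above the bench, axes as the rack. The stop starts here. The rail is an upright bar 10 mm thick along y at rack x = 88 mm, y +-90 mm, with four notches 13 mm wide, 14 mm deep in its top at y = +50, +14, -22, -58 mm; small end posts 52 mm high.
- notch2 (a point): Second notch, same point. With the stop seated here its arm is 60 mm from the end lip, so the 52 mm cup has 8 mm to spare.
- notch3 (a point): Third notch, same point.
- notch4 (a point): Last notch (farthest from the closed end), same point. With the stop here the lane is open 132 mm.
- bay (a point): Floor of the cup's place at the closed end: middle of the lane, 30 mm from the end lip, on the lane floor 6 mm above the bench. Axes as the rack.
- stop_seat (a point): Loose sliding stop, dark steel, 200 g, astride the rail; axes as the rack. Point: mid-underside of its bridge; meets a notch's point when seated there (play 2 mm). A round-edged tooth 9 mm wide reaches 12.5 mm down: lift 13+ mm to free it. Cheeks 40 mm long reach 33 mm down either side of the rail and guide it. Its arm, 12 mm thick, spans x -12..-91, z -22..14 mm over the lane.
- stop_grip (a point): Middle of the stop's upright grip tab, 34 mm above stop_seat: 34 mm (x) by 14 mm (y), its top 18 mm above and the bridge 22 mm below this point. Pinch it across the 14 mm from above.
- cup_center (a point): Centre of the loose aluminium tool cup, 0.25 kg, an open box 104 (x) x 52 (y) x 94 (z) mm, 3 to 5 mm walls. z points out of its closed bottom: up at the start (mouth down on the bench). Two partitions make three bays in a row, 30 x 42 mm, 91 mm deep, at x = -33, 0, +33 mm. In the rack its 104 mm goes across the lane, either way round. It stands firmly on any face.
- driver_a_handle (a point): Screwdriver, yellow handle, 167 mm long, 80 g, lying on the bench (may be absent: None). Point: middle of the handle (80 mm long, 24 mm thick, axis 11 mm above the bench when lying). Its long axis is x: the butt points to +x, the blade the other way; the blade's end is 127 mm from this point; the shaft is a 6 mm rod.
- driver_a_tip (a point): End of the same screwdriver's blade, axes as its handle point.
- driver_b_handle (a point): Screwdriver, red handle, 137 mm long, 80 g, lying on the bench (may be absent: None). Point: middle of the handle (80 mm long, 24 mm thick, axis 11 mm above the bench when lying). Its long axis is x: the butt points to -x, the blade the other way; the blade's end is 96 mm from this point; the shaft is a 6 mm rod.
- driver_b_tip (a point): End of the same screwdriver's blade, axes as its handle point.
- driver_c_handle (a point): Screwdriver, yellow handle, 167 mm long, 80 g, lying on the bench (may be absent: None). Point: middle of the handle (80 mm long, 24 mm thick, axis 11 mm above the bench when lying). Its long axis is x: the butt points to +x, the blade the other way; the blade's end is 127 mm from this point; the shaft is a 6 mm rod.
- driver_c_tip (a point): End of the same screwdriver's blade, axes as its handle point.
- pot: Bystander: grease pot, diameter 58 mm, 73 mm high, loose; origin under its middle.
- tape: Bystander: roll of tape lying flat, diameter 82 mm, 46 mm high, loose; origin under its middle.
- spanner: Bystander: spanner 162 x 26 x 7 mm, lying flat, loose; origin under its middle, long axis x.
Not all that is in view belongs to the job. What is shaped like the part that bears driver_a_handle but grey is not meant.

How it is judged (in metres and radians):
On the way, in this order (a step that is already met when the one before it is completed fails the run):
1. the stop is fully seated in the last notch (distance between stop_seat and notch4 below 0.007 m and angle between stop_seat's own z axis and vertical below 0.15 rad), for 0.2 s.
2. the cup stands mouth up on the lane floor at the closed end, in the open lane (stop still away) (angle between cup_center's own z axis and vertical above 3.02159 rad and x of cup_center in the frame of rack between -0.01 and 0.01 m and y of cup_center in the frame of rack between 0.04 and 0.062 m and z of cup_center in the frame of rack between 0.047 and 0.059 m and distance between stop_seat and notch2 above 0.02 m), for 0.2 s.
3. the stop is fully seated in the second notch, the cup behind it (angle between cup_center's own z axis and vertical above 3.02159 rad and x of cup_center in the frame of rack between -0.01 and 0.01 m and y of cup_center in the frame of rack between 0.04 and 0.062 m and z of cup_center in the frame of rack between 0.047 and 0.059 m and distance between stop_seat and notch2 below 0.007 m and angle between stop_seat's own z axis and vertical below 0.15 rad), for 0.2 s.
At the end, for the whole second after the job is handed in: Cup mouth up (within 7 degrees) on the lane floor at the closed end (centre within 10 mm of mid-lane, rack y 40 to 62 mm); stop upright, within 7 mm of the second notch; each screwdriver at rest in the cup, blade down, within 37 degrees of upright, blade end in the cup's lower half (all of step 3 and angle between each of driver_a_tip, driver_c_tip's own x axis and vertical below 0.65 rad and linear speed of each of driver_a, driver_b, driver_c below 0.03 m/s and x of driver_a_tip in the frame of cup_center between -0.052 and 0.052 m and y of driver_a_tip in the frame of cup_center between -0.026 and 0.026 m and z of each of driver_a_tip, driver_b_tip, driver_c_tip in the frame of cup_center above 0 m and angle between driver_b_tip's own x axis and vertical above 2.49159 rad and x of driver_b_tip in the frame of cup_center between -0.052 and 0.052 m and y of driver_b_tip in the frame of cup_center between -0.026 and 0.026 m and x of driver_c_tip in the frame of cup_center between -0.052 and 0.052 m and y of driver_c_tip in the frame of cup_center between -0.026 and 0.026 m); the robot touches nothing.
It fails at once if the grease pot is moved by more than 30 mm (distance of pot from where it was at the start of the episode above 0.03 m).
It fails at once if the tape roll is moved by more than 30 mm (distance of tape from where it was at the start of the episode above 0.03 m).
It fails at once if the spanner is moved by more than 30 mm (distance of spanner from where it was at the start of the episode above 0.03 m).
Of driver_a, driver_b, driver_c only 2 to 3 are there at a start; the rules pass over those that are not, and their reading is None.
At some moment in a run one of driver_a, driver_b, driver_c may be knocked a few centimetres aside while the robot is not near it.
It also fails if it takes over 210 s, if anything falls off the work surface, if the arm or the gripper's body presses on something with over 40 N, if the wrist force passes 120 N, or if a joint passes its speed limit or range.

### The arm

A 6-joint arm with a two-finger parallel gripper is mounted at the origin on a cart in front of the work surface, level with it; the furniture and walls round the work are solid. World frame = base frame: x ahead of the robot, y to its left, z up, the work surface at z = 0. Lengths are in mm, angles in rad, forces in N, time in s.
With the tool pointing down it reaches from about 400 to 925 mm from the base axis. Payload 3.4 kg.
Tool frame: the origin (TCP) lies between the finger pads; the fingertips stand 17 mm ahead of it and the grasp point (between the pads) lies 2 mm behind it; z points along the fingers, y is the direction in which the jaws open and shut (so a half turn about z gives the same grasp; the last joint's range is limited). The gripper opens to 85 mm and grips with 20 to 120 N. Pads are 22 mm wide; open, the fingers measure 114 mm over their backs; the gripper's body (76 mm by 85 mm) begins 54 mm behind the grasp point. The pads swing forward as they close: fully open they stand 13 mm farther back than shut.
Start: joints at [-1.383, 0.307, 1.506, -0, 1.328, -0.073], TCP at [148.797, -555.42, 248.305] pointing down, gripper open.
Joint ranges: [-3.12, 3.12], [-1.05, 2.28], [0.14, 2.33], [-1.42, 4.57], [0.1, 2.73], [-2.68, 2.68]. Speed limits (rad/s): [2.57, 2.57, 3.14, 3.14, 3.14, 3.14].

### API

Orientations are given as a unit quaternion [w, x, y, z].
In Python, from station import robot, read_camera, camera_params, job, recognise gives the robot as it stands.
- The arm moves only by the tool drive_tool, never from a script. Its argument "rows" is a list of rows, each a list of 7 numbers: the closure in counts, from 0 (fully open) to 255 (shut), then the shift along the tool's x, y, z in m, then the turn, a rotation vector about the tool's x, y, z in rad. A call has 1 to 5 rows; each row is the pose to reach, as a shift and turn from the pose commanded when the call began, along the tool's axes at that moment; what a row does not reach only later rows make up. A row lasts 1/12 s, in which the tool goes at most 41.7 mm and 7.16 degrees, less where a joint would pass 70% of its speed; a pose out of reach is approached as far as the arm can. A call with a gripper value outside its range is refused whole. The fingers move at their own pace and stop on an object; "grip_force" is the grip in N (left out, the last holds). Time passes only in rows, so rows that repeat a pose let the fingers close. It gives the time, the measured TCP pose, the force and the opening at its end, in the units of the state.
- robot.read_state(): the state, without advancing time (a new reading comes with each control period).
- read_camera(name): name is "side" or "top"; returns (picture, depth): 420x560x3 uint8, red, green, blue; 420x560 float32, mm along the optical axis (not along the pixel's ray), 0 where there is no reading.
- camera_params(name): a dict with "mtx" (3x3 intrinsics, pixels), "R" (3x3) and "t" (3): a world point X has camera coordinates R X + t. Camera axes: x right, y down, z forward; pixel columns grow to the right and rows downward; lengths in mm; the calibration is good to about 2 mm. A picture is of the moment at which its call begins. camera_params takes no time and is no camera call.
- job.job_done(): hands the job in, once; it reports no verdict.
Trained networks look in the newest picture that a camera, given by its name, has taken for a name from the list of things; names that differ only in an ending like _2 or _b are one class to them, and where a whole thing is asked for, a point or a joint stands for the part that bears it (a point fixed in the world has none). Each returns a list of dicts, best first, with "p" (0 to 1); they miss things now and then, are a little off and sometimes report something else, mostly with a low value. They report only what shows in the picture. A call takes as long as a camera call. They do not tell look-alikes from the thing itself.
- recognise(thing, camera): "xy" ([column, row] in pixels, amid what is visible of it).
The state is a dict: "time": time; "q": joint angles; "qvel": joint speeds; "effort": joint torques, N m; "tcp_pos": TCP position; "tool_rot": TCP orientation; "wrist_force": force on the tool from outside, world axes, zero at the start; "ft_torque": the same for the moment, N m; "gripper_width": finger opening in mm.
Only numpy, scipy, OpenCV 4.12 (cv2) and the standard library are available. Lean on these libraries where they do the work, as an engineer would, in place of code of your own. Each camera call takes 0.05 s, during which the arm holds its last target. There are 200 camera calls.

## Working session

There is one attempt and no reset: what is moved stays moved. The work goes in short steps, Python scripts to look and compute and a tool call to move; the robot and the scene stay as the last step left them, time stands still between calls to the robot, and variables do not carry over. Pictures are saved under pics/ and viewed, about 12 in all and at most 16, crops included, and the job is handed in when it is done.

Besides the shell and the picture viewer there is one more tool, called after ">>>" by a JSON object that holds its "op" and its "data". drive_tool: Moves the arm, as the interface text tells. Its arguments: {"type":"object","properties":{"rows":{"type":"array"},"grip_force":{"type":"number"}},"required":["rows"]}

```bash
ls; mkdir -p pics; cat > h.py <<'E'
import numpy as np, cv2
from station import robot, read_camera, camera_params, job, recognise
def w(cam,uv,depth=None,z=None):
    P=camera_params(cam);K,R,t=[np.array(P[k],float) for k in('mtx','R','t')]
    t=t.ravel();r=np.linalg.inv(K)@[uv[0],uv[1],1]
    if z is None: return R.T@(r*depth-t)
    o=-R.T@t;d=R.T@r; return o+d*(z-o[2])/d[2]
def cloud(cam,D):
    P=camera_params(cam);K,R,t=[np.array(P[k],float) for k in('mtx','R','t')]
    v,u=np.indices(D.shape);r=np.stack([u,v,np.ones_like(u)],-1)@np.linalg.inv(K).T
    return (r*D[...,None]-t.ravel())@R
def proj(cam,X):
    P=camera_params(cam);K,R,t=[np.array(P[k],float) for k in('mtx','R','t')]
    c=K@(R@np.array(X,float)+t.ravel());return c[:2]/c[2]
E
python3 - <<'E'
from h import *
np.set_printoptions(precision=3,suppress=True)
s=robot.read_state();print(s['time'],s['tcp_pos'],s['tool_rot'])
for c in('side','top'):
    I,D=read_camera(c);cv2.imwrite(f'pics/{c}0.png',I[...,::-1]);np.save(f'{c}0.npy',D)
    np.save(f'{c}0i.npy',I)
    for n in['rack','stop_grip','stop_seat','cup_center','driver_a_handle','driver_a_tip','driver_b_handle','driver_b_tip','pot','tape','spanner','notch1']:
        o=[]
        for r in recognise(n,c):
            u,v=r['xy'];d=D[int(v),int(u)];o.append((round(r['p'],2),np.round([u,v]).astype(int).tolist(),np.round(w(c,r['xy'],d)).astype(int).tolist()))
        print(c,n,o)
    P=camera_params(c);print(-np.array(P['R']).T@np.ravel(P['t']))
E
```

```text
pics
0.0 [ 148.679 -554.759  247.389] [-0.001  0.991  0.131 -0.   ]
side rack [(0.75, [255, 206], [584, 201, 3])]
side stop_grip [(0.78, [234, 196], [506, 182, 55])]
side stop_seat [(0.72, [234, 195], [508, 193, 55])]
side cup_center [(0.97, [227, 225], [447, -117, 78])]
side driver_a_handle [(0.69, [238, 267], [458, -262, 20]), (0.6, [254, 309], [467, -456, 21]), (0.35, [298, 268], [612, -297, 20])]
side driver_a_tip [(0.73, [248, 308], [454, -448, 20]), (0.43, [235, 268], [452, -262, 17])]
side driver_b_handle [(0.62, [296, 268], [607, -293, 20])]
side driver_b_tip [(0.62, [294, 269], [604, -283, 12])]
side pot [(0.85, [308, 215], [719, -23, 52])]
side tape [(0.62, [328, 239], [733, -178, 37])]
side spanner [(0.6, [345, 262], [761, -253, 2])]
side notch1 [(0.89, [254, 205], [580, 200, 8])]
[  329.681 -1245.149   588.106]
top rack [(0.78, [197, 231], [543, 171, 12])]
top stop_grip [(0.57, [171, 241], [501, 231, 63])]
top stop_seat [(0.63, [176, 240], [505, 218, 61]), (0.45, [325, 271], [446, -221, 20]), (0.28, [354, 178], [744, -303, 6])]
top cup_center [(0.6, [272, 262], [457, -67, 91])]
top driver_a_handle [(0.73, [323, 269], [451, -216, 23]), (0.54, [397, 272], [455, -434, 21])]
top driver_a_tip [(0.68, [327, 269], [451, -229, 19]), (0.64, [172, 239], [506, 229, 69]), (0.62, [396, 272], [453, -431, 19])]
top driver_b_handle [(0.71, [339, 216], [613, -257, 25])]
top driver_b_tip [(0.7, [341, 214], [620, -264, 21]), (0.56, [199, 227], [556, 167, 10]), (0.37, [254, 173], [719, 6, 76])]
top pot [(0.95, [254, 172], [722, 5, 73]), (0.43, [304, 166], [775, -145, 2])]
top tape [(0.85, [303, 165], [776, -142, 12]), (0.18, [327, 271], [444, -228, 18])]
top spanner [(0.77, [352, 178], [745, -300, 2]), (0.56, [337, 217], [610, -254, 19])]
top notch1 [(0.83, [199, 228], [555, 166, 10])]
[ 350.179 -102.628 1192.574]
```

```bash
python3 - <<'E'
import cv2
a=cv2.imread('pics/top0.png')[130:310,140:440];cv2.imwrite('pics/t.png',cv2.resize(a,(800,480),interpolation=cv2.INTER_CUBIC))
E
```

```text
(no output)
```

View pics/t.png

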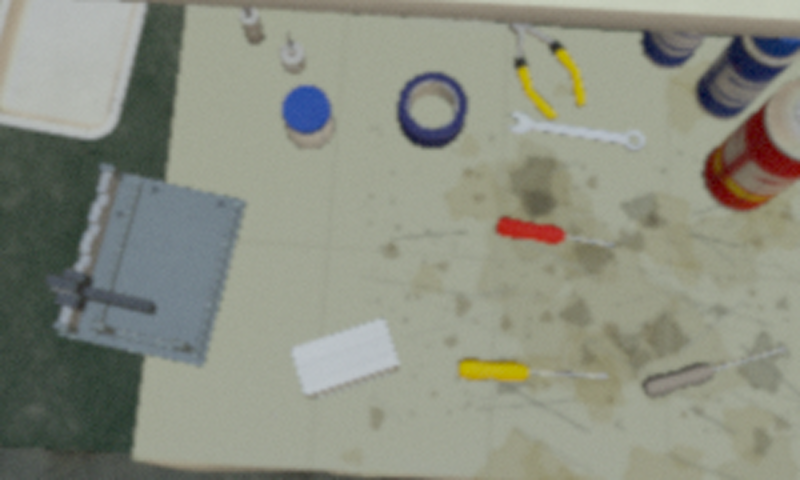

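View pics/side0.png

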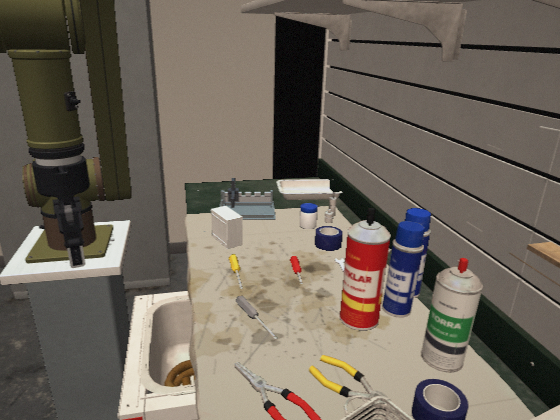

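Top view (crop ×2.67): rack at left with the stop lying across at crop (100,290), cup white at (345,358), yellow driver (500,370), red (535,232), and a grey decoy (680,380). Pot, tape and spanner lie farther away. Next I measure poses.

```bash
cat > m.py <<'E'
from h import *
np.set_printoptions(precision=2,suppress=True)
def rect(P):
    (c,s,a)=cv2.minAreaRect(P[:,:2].astype(np.float32));return np.round(c,1),np.round(s,1),round(a,1)
def drv(I,C,kind,box=None):
    h=cv2.cvtColor(I,cv2.COLOR_RGB2HSV)
    hh,s,v=h[...,0],h[...,1],h[...,2]
    col=((hh>20)&(hh<35)) if kind=='y' else ((hh<6)|(hh>174))
    x,y,z=C[...,0],C[...,1],C[...,2]
    b=box or (330,720,-480,-120)
    m=col&(s>150)&(v>70)&(x>b[0])&(x<b[1])&(y>b[2])&(y<b[3])&(z<60)
    n,l,st,ce=cv2.connectedComponentsWithStats(m.astype(np.uint8))
    if n<2:return None
    k=1+np.argmax(st[1:,4]);P=C[l==k]
    return rect(P),P.mean(0),len(P)
E
python3 - <<'E'
from m import *
D=np.load('top0.npy');I=np.load('top0i.npy');C=cloud('top',D)
x,y,z=np.moveaxis(C,-1,0)
def sel(x0,x1,y0,y1,z0,z1): return C[(x>x0)&(x<x1)&(y>y0)&(y<y1)&(z>z0)&(z<z1)]
print('bench z',np.median(sel(550,650,-150,-60,-20,20)[:,2]),sel(550,650,-150,-60,-20,20)[:,2].std())
P=sel(380,560,-160,30,80,110);print('cup',rect(P),P.mean(0),len(P))
P=sel(380,700,30,330,40,49.5);print('rail',rect(P),len(P))
v=P[:,:2]-P[:,:2].mean(0);u,s,vt=np.linalg.svd(v);print(P.mean(0),vt[0])
P=sel(380,700,30,330,3,12);print('plate',rect(P),P.mean(0),len(P))
P=sel(380,700,30,330,85,110);print('tab',P.mean(0),len(P),rect(P) if len(P)>3 else 0)
P=sel(380,700,30,330,53,66);print('armtop',rect(P),P.mean(0),len(P))
print(drv(I,C,'y'));print(drv(I,C,'r'))
# grey plate mask depth hist
P=sel(380,700,30,330,-30,120);print(np.histogram(P[:,2],bins=range(-30,121,6)))
E
```

```text
bench z 1.9600507788255261 2.2676726793251603
cup (array([450.5, -58.3]), array([ 52.5, 103.9]), 21.8) [450.17 -58.45  94.88] 717
rail (array([565.6, 237.3]), array([313.9, 117.3]), 27.0) 145
[569.79 236.19  45.29] [-0.99 -0.13]
plate (array([540.1, 179.9]), array([299.8, 319.6]), 90.0) [540.97 165.13   6.22] 4498
tab [509.37 245.23  98.12] 68 (array([509.7, 247.2]), array([35.5, 14.3]), 82.5)
armtop (array([553.1, 181.2]), array([150.8, 189.4]), 84.4) [503.95 214.52  58.59] 209
((array([ 452.2, -220.4]), array([18.6, 75.3]), 0.1), array([ 451.96, -220.23,   20.37]), 163)
((array([ 614.4, -257.1]), array([71.8, 19.8]), 85.5), array([ 613.8 , -256.91,   20.65]), 141)
(array([   0,    0,    0,    4, 1317, 5347, 2167,  218,  243,   60,   80,
        106,   99,   83,  127,   68,   27,    5,    5,    4,    9,   51,
          4,    0,    0]), array([-30, -24, -18, -12,  -6,   0,   6,  12,  18,  24,  30,  36,  42,
        48,  54,  60,  66,  72,  78,  84,  90,  96, 102, 108, 114, 120]))
```

```bash
python3 - <<'E'
from m import *
D=np.load('top0.npy');I=np.load('top0i.npy');C=cloud('top',D)
x,y,z=np.moveaxis(C,-1,0)
t=np.array([509.6,246.2])
# score: model heights over alpha, offset
from scipy.optimize import minimize
Q=C[(x>380)&(x<700)&(y>50)&(y<310)&(z>-20)&(z<110)]
def loc(p,Q):
    a=p[2];ex=np.array([np.cos(a),np.sin(a)]);ey=np.array([-ex[1],ex[0]])
    d=Q[:,:2]-p[:2];return d@ex,d@ey
def cost(p,pr=False):
    X,Y=loc(p,Q)
    inl=(abs(X)<52)&(abs(Y)<98);rail=(abs(X-88)<4)&(abs(Y)<88)
    r=abs(Q[:,2]-1.5-36)[rail]; 
    lip=((abs(X-59)<3)|(abs(X+59)<3))&(abs(Y)<95)
    # points above 25 mm which are not on rail or stop
    stop=(X>-10)&(Y>20)&(Y<80)
    hi=(Q[:,2]>25)&~stop
    on=hi&(abs(X-88)<6)&(abs(Y)<92)
    posts=hi&(abs(Y-83)<6)&(abs(abs(X)-45)<10)
    return -(on.sum()+posts.sum()-(hi&~on&~posts).sum())
best=min(((cost((cx,cy,np.radians(a))),cx,cy,a) for a in np.arange(74,98,1) for cx in np.arange(530,580,2) for cy in np.arange(140,185,2)))
print(best)
p=(best[1],best[2],np.radians(best[3]));X,Y=loc(p,Q)
print('tab in rack', loc(p,t[None]))
hi=(Q[:,2]>30)
m=hi&(abs(X-88)<15)&(Y<25)
print(np.polyfit(Y[m],X[m],1),m.sum())
E
python3 - <<'E'
import cv2
a=cv2.imread('pics/top0.png')[180:280,150:250];cv2.imwrite('pics/r.png',cv2.resize(a,(600,600),interpolation=cv2.INTER_CUBIC))
E
```

```text
(np.int64(-158), np.int64(544), np.int64(154), np.int64(81))
tab in rack (array([85.68]), array([48.4]))
[ 0.01 87.62] 183
```

View pics/r.png

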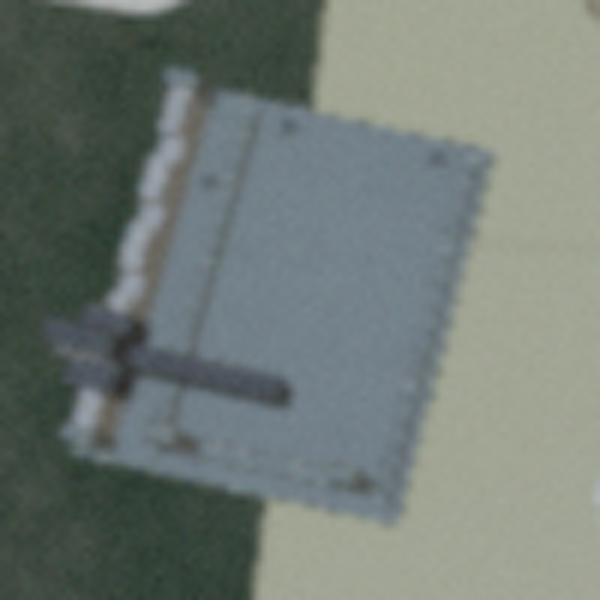

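```bash
python3 - <<'E'
from m import *
f=lambda u,v,z:w('top',(150+(u+.5)/6-.5,180+(v+.5)/6-.5),z=z)
a=f(493,152,8);b=f(398,522,8);print(a,b,np.linalg.norm(a-b))
d=(b-a)[:2];d/=np.linalg.norm(d);al=np.degrees(np.arctan2(-d[0],d[1]))
print(d,'rack alpha',90-np.degrees(np.arctan2(d[1],-d[0])))
ex=np.array([d[1],-d[0]]);print('origin',(a+b)[:2]/2+68*ex)
# rail line at z=48: ends
a=f(180,75,54);b=f(75,440,54);print(a,b);d2=(b-a)[:2];print(90-np.degrees(np.arctan2(d2[1],-d2[0])),np.linalg.norm(d2)); print('origin',(a+b)[:2]/2-88*ex)
E
```

```text
[632.32  73.8    8.  ] [439.34 104.45   8.  ] 195.39064267080903
[-0.99  0.16] rack alpha 80.97456369324517
origin [546.5  156.28]
[651.77 227.66  54.  ] [465.88 256.89  54.  ]
81.06511095098324 188.17410437528147
origin [545.02 155.36]
```

The rack is yawed 81° with its origin at about (545,154). I'll write a planner that prints the rows.

```bash
cat > plan.py <<'E'
from m import *
from scipy.spatial.transform import Rotation as Ro, Slerp
EX=np.array([np.cos(np.radians(81)),np.sin(np.radians(81)),0]);EY=np.array([-EX[1],EX[0],0]);O=np.array([545.,154,0])
def rk(x,y,z): return O+EX*x+EY*y+[0,0,z]
def Rd(psi,tilt=0):
    """tool down, jaw (tool y) at world angle psi deg; tilt deg turns about tool y"""
    a=np.radians(psi);y=np.array([np.cos(a),np.sin(a),0]);z=np.array([0,0,-1.]);x=np.cross(y,z)
    return Ro.from_matrix(np.stack([x,y,z],1))*Ro.from_euler('y',tilt,degrees=True)
def cur():
    s=robot.read_state();q=s['tool_rot'];return np.array(s['tcp_pos']),Ro.from_quat([q[1],q[2],q[3],q[0]])
def plan(wps,cl,start=None,vmax=36,wmax=6.5):
    """wps: list of (pos,Ro)"""
    p,R=start or cur()
    for p1,R1 in wps:
        p1=np.array(p1,float);ang=np.degrees((R.inv()*R1).magnitude());d=np.linalg.norm(p1-p)
        n=max(1,int(np.ceil(max(d/vmax,ang/wmax))));sl=Slerp([0,1],Ro.concatenate([R,R1]))
        ps=[p+(p1-p)*k/n for k in range(n+1)];rs=[sl(k/n) for k in range(n+1)]
        for b in range(0,n,5):
            rows=[[cl]+np.round(np.r_[rs[b].inv().apply(ps[k]-ps[b])/1000,(rs[b].inv()*rs[k]).as_rotvec()],4).tolist() for k in range(b+1,min(b+5,n)+1)]
            print(str(rows).replace(' ',''))
        print('--at',np.round(p1),round(d),round(ang));p,R=p1,R1
def st():
    s=robot.read_state();print(s['time'],np.round(s['tcp_pos'],1),'y',np.round(cur()[1].as_matrix()[:,1],3),'z',np.round(cur()[1].as_matrix()[:,2],3),'q',np.round(s['q'],2),'F',np.round(s['wrist_force'],1),'w',round(s['gripper_width'],1))
E
python3 - <<'E'
from plan import *
plan([((450,-250,240),Rd(-45)),((509,246,200),Rd(-9)),((509,246,83),Rd(-9))],120)
E
```

```text
[[120,0.0308,-0.0181,0.0007,0.0,0.0,-0.0436],[120,0.0617,-0.0362,0.0014,0.0,0.0,-0.0873],[120,0.0925,-0.0543,0.0021,0.0,0.0,-0.1309],[120,0.1233,-0.0724,0.0028,0.0,0.0,-0.1745],[120,0.1542,-0.0904,0.0035,0.0,0.0,-0.2182]]
[[120,0.034,-0.011,0.0007,0.0,0.0,-0.0436],[120,0.068,-0.022,0.0014,0.0,0.0,-0.0873],[120,0.1021,-0.033,0.0021,0.0,0.0,-0.1309],[120,0.1361,-0.0439,0.0028,0.0,0.0,-0.1745],[120,0.1701,-0.0549,0.0035,0.0,0.0,-0.2182]]
[[120,0.0356,-0.0034,0.0007,0.0,0.0,-0.0436],[120,0.0712,-0.0067,0.0014,0.0,0.0,-0.0873]]
--at [ 450. -250.  240.] 429 30
[[120,0.028,-0.0221,0.0029,0.0,0.0,-0.0449],[120,0.0561,-0.0441,0.0057,0.0,0.0,-0.0898],[120,0.0841,-0.0662,0.0086,0.0,0.0,-0.1346],[120,0.1121,-0.0883,0.0114,0.0,0.0,-0.1795],[120,0.1402,-0.1104,0.0143,0.0,0.0,-0.2244]]
[[120,0.0322,-0.0153,0.0029,0.0,0.0,-0.0449],[120,0.0645,-0.0306,0.0057,0.0,0.0,-0.0898],[120,0.0967,-0.0458,0.0086,0.0,0.0,-0.1346],[120,0.129,-0.0611,0.0114,0.0,0.0,-0.1795],[120,0.1612,-0.0764,0.0143,0.0,0.0,-0.2244]]
[[120,0.0348,-0.0077,0.0029,0.0,0.0,-0.0449],[120,0.0697,-0.0154,0.0057,0.0,0.0,-0.0898],[120,0.1045,-0.0232,0.0086,0.0,0.0,-0.1346],[120,0.1393,-0.0309,0.0114,0.0,0.0,-0.1795]]
--at [509. 246. 200.] 501 36
[[120,0.0,0.0,0.0293,0.0,0.0,0.0],[120,0.0,0.0,0.0585,0.0,0.0,0.0],[120,0.0,0.0,0.0878,0.0,0.0,0.0],[120,0.0,0.0,0.117,0.0,0.0,0.0]]
--at [509. 246.  83.] 117 0
```

>>> {"op": "drive_tool", "data": {"rows": [[120,0.154,-0.09,0.003,0,0,-0.218],[120,0.154,-0.09,0.003,0,0,-0.218],[120,0.154,-0.09,0.003,0,0,-0.218],[120,0.154,-0.09,0.003,0,0,-0.218],[120,0.154,-0.09,0.003,0,0,-0.218]]}}

```text
time: 1.72
tcp_pos: [276.9, -424.1, 245.2]
tool_rot: [-0.001, 0.971, 0.239, 0.001]
wrist_force: [-0.1, 0.3, -0.5]
gripper_width: 45.3
```

>>> {"op": "drive_tool", "data": {"rows": [[120,0.17,-0.055,0.003,0,0,-0.218],[120,0.17,-0.055,0.003,0,0,-0.218],[120,0.17,-0.055,0.003,0,0,-0.218],[120,0.17,-0.055,0.003,0,0,-0.218],[120,0.17,-0.055,0.003,0,0,-0.218]]}}

```text
time: 2.13
tcp_pos: [402.7, -297.8, 242.4]
tool_rot: [-0.0, 0.939, 0.343, 0.001]
wrist_force: [-0.7, -0.2, -0.8]
gripper_width: 45.2
```

>>> {"op": "drive_tool", "data": {"rows": [[120,0.071,-0.007,0.001,0,0,-0.087],[120,0.071,-0.007,0.001,0,0,-0.087],[120,0.071,-0.007,0.001,0,0,-0.087]]}}

```text
time: 2.38
tcp_pos: [452.9, -247.6, 241.4]
tool_rot: [-0.0, 0.923, 0.384, 0.001]
wrist_force: [0.7, -1.3, -0.1]
gripper_width: 45.3
```

>>> {"op": "drive_tool", "data": {"rows": [[120,0.14,-0.11,0.014,0,0,-0.224],[120,0.14,-0.11,0.014,0,0,-0.224],[120,0.14,-0.11,0.014,0,0,-0.224],[120,0.14,-0.11,0.014,0,0,-0.224],[120,0.14,-0.11,0.014,0,0,-0.224]]}}

```text
time: 2.8
tcp_pos: [470.1, -69.8, 226.9]
tool_rot: [-0.001, 0.875, 0.484, 0.0]
wrist_force: [-1.3, -0.3, 0.3]
gripper_width: 45.4
```

>>> {"op": "drive_tool", "data": {"rows": [[120,0.161,-0.076,0.014,0,0,-0.224],[120,0.161,-0.076,0.014,0,0,-0.224],[120,0.161,-0.076,0.014,0,0,-0.224],[120,0.161,-0.076,0.014,0,0,-0.224],[120,0.161,-0.076,0.014,0,0,-0.224]]}}

```text
time: 3.22
tcp_pos: [493.1, 106.8, 213.1]
tool_rot: [-0.001, 0.815, 0.579, 0.001]
wrist_force: [0.2, -0.7, -0.8]
gripper_width: 44.9
```

>>> {"op": "drive_tool", "data": {"rows": [[120,0.139,-0.031,0.011,0,0,-0.18],[120,0.139,-0.031,0.011,0,0,-0.18],[120,0.139,-0.031,0.011,0,0,-0.18],[120,0.139,-0.031,0.011,0,0,-0.18],[120,0.139,-0.031,0.011,0,0,-0.18]]}}

```text
time: 3.63
tcp_pos: [510.6, 247.3, 201.9]
tool_rot: [-0.0, 0.76, 0.65, 0.001]
wrist_force: [0.1, -0.5, -0.6]
gripper_width: 45.1
```

```bash
python3 - <<'E'
from plan import *
st()
plan([((509,246,150),Rd(-9)),((509,246,83),Rd(-9))],120)
E
```

```text
3.6333 [510.6 247.3 201.9] y [ 0.99 -0.15  0.  ] z [ 0.  0. -1.] q [0.38 0.33 1.59 0.   1.22 0.53] F [ 0.1 -0.5 -0.6] w 45.1
[[120,-0.0008,-0.0007,0.0259,0.0004,-0.0006,0.0012],[120,-0.0016,-0.0014,0.0519,0.0008,-0.0011,0.0025]]
--at [509. 246. 150.] 52 0
[[120,0.0,0.0,0.0335,0.0,0.0,0.0],[120,0.0,0.0,0.067,0.0,0.0,0.0]]
--at [509. 246.  83.] 67 0
```

>>> {"op": "drive_tool", "data": {"rows": [[120,-0.001,-0.001,0.052,0,0,0],[120,-0.001,-0.001,0.085,0,0,0],[120,-0.001,-0.001,0.105,0,0,0],[120,-0.001,-0.001,0.119,0,0,0],[120,-0.001,-0.001,0.119,0,0,0]]}}

```text
time: 4.05
tcp_pos: [505.9, 240.4, 79.9]
tool_rot: [-0.001, 0.761, 0.649, -0.004]
wrist_force: [0.0, -0.1, -0.7]
gripper_width: 44.9
```

>>> {"op": "drive_tool", "data": {"rows": [[230,0,0,0,0,0,0],[230,0,0,0,0,0,0],[230,0,0,0,0,0,0],[230,0,0,0,0,0,0],[230,0,0,0,0,0,0]], "grip_force": 50}}

```text
time: 4.47
tcp_pos: [509.7, 243.4, 84.9]
tool_rot: [0.001, 0.761, 0.649, 0.001]
wrist_force: [1.0, -2.7, 2.9]
gripper_width: 13.3
```

>>> {"op": "drive_tool", "data": {"rows": [[230,0,0,-0.005,0,0,0],[230,0,0,-0.01,0,0,0],[230,0,0,-0.015,0,0,0],[230,0,0,-0.02,0,0,0],[230,0,0,-0.02,0,0,0]]}}

```text
time: 4.88
tcp_pos: [507.5, 243.7, 104.3]
tool_rot: [-0.0, 0.761, 0.649, -0.0]
wrist_force: [-1.0, -0.7, -1.4]
gripper_width: 13.3
```

```bash
python3 - <<'E'
from plan import *
st()
I,D=read_camera('top');C=cloud('top',D);x,y,z=np.moveaxis(C,-1,0)
I2,D2=read_camera('side');cv2.imwrite('pics/s1.png',cv2.resize(I2[165:235,190:310,::-1],(720,420),interpolation=cv2.INTER_CUBIC))
E
```

```text
4.8833 [507.5 243.7 104.3] y [ 0.99 -0.16 -0.  ] z [-0. -0. -1.] q [0.37 0.44 1.72 0.   0.99 0.53] F [-1.  -0.7 -1.4] w 13.3
```

View pics/s1.png

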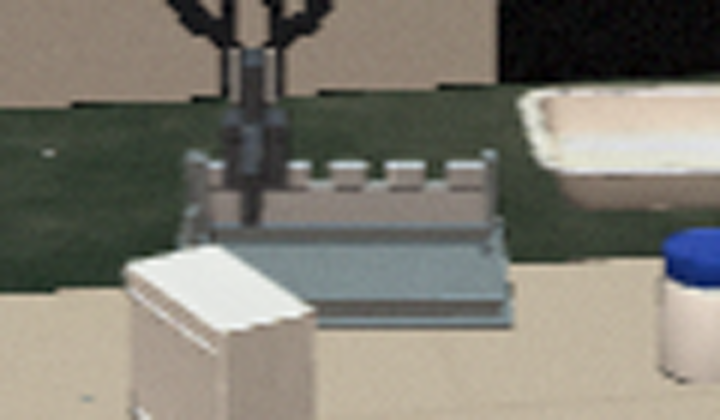

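>>> {"op": "drive_tool", "data": {"rows": [[230,0,0.022,0,0,0,0],[230,0,0.044,0,0,0,0],[230,0,0.066,0,0,0,0],[230,0,0.088,0,0,0,0],[230,0,0.108,0,0,0,0]]}}

```text
time: 5.4
tcp_pos: [615.1, 226.4, 102.7]
tool_rot: [-0.0, 0.761, 0.649, -0.001]
wrist_force: [-1.3, -0.3, -0.7]
gripper_width: 13.4
```

>>> {"op": "drive_tool", "data": {"rows": [[230,0,0,0,0,0,0],[230,0,0,0.005,0,0,0],[230,0,0,0.01,0,0,0],[230,0,0,0.015,0,0,0],[230,0,0,0.015,0,0,0]]}}

```text
time: 5.82
tcp_pos: [615.1, 226.5, 87.7]
tool_rot: [0.001, 0.761, 0.649, 0.001]
wrist_force: [6.3, -3.3, -4.9]
gripper_width: 13.2
```

```bash
python3 - <<'E'
from plan import *
st()
p=cur()[0]-O;print('rack',p@EX,p@EY)
I2,D2=read_camera('side');cv2.imwrite('pics/s2.png',cv2.resize(I2[165:235,190:310,::-1],(720,420),interpolation=cv2.INTER_CUBIC))
E
```

```text
5.8167 [615.1 226.5  87.7] y [ 0.99 -0.16  0.  ] z [ 0. -0. -1.] q [ 0.29  0.56  1.52 -0.    1.06  0.45] F [ 6.3 -3.3 -4.9] w 13.2
rack 82.56658825518883 -57.89532305620569
```

View pics/s2.png

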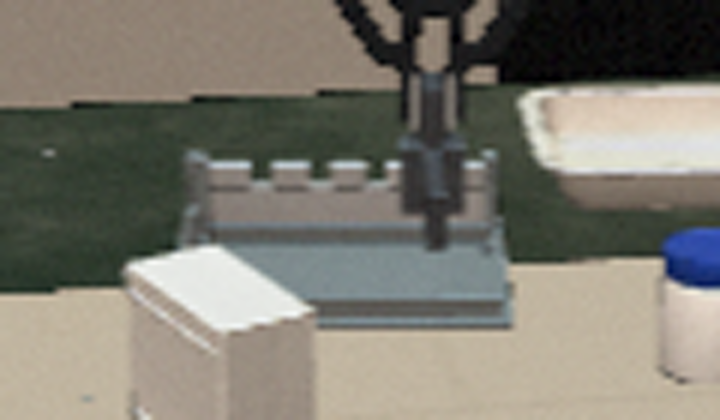

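>>> {"op": "drive_tool", "data": {"rows": [[230,0,0.001,0.002,0,0,0],[230,0,0.001,0.004,0,0,0],[230,0,0.001,0.004,0,0,0]]}}

```text
time: 6.12
tcp_pos: [615.4, 226.5, 84.8]
tool_rot: [0.0, 0.761, 0.649, 0.0]
wrist_force: [2.0, -3.2, 3.8]
gripper_width: 13.4
```

>>> {"op": "drive_tool", "data": {"rows": [[150,0,0,0,0,0,0],[150,0,0,0,0,0,0],[150,0,0,0,0,0,0],[150,0,0,-0.04,0,0,0],[150,0,0,-0.08,0,0,0]]}}

```text
time: 6.53
tcp_pos: [612.5, 226.3, 161.3]
tool_rot: [-0.002, 0.761, 0.649, -0.004]
wrist_force: [0.8, 1.2, -0.4]
gripper_width: 35.2
```

>>> {"op": "drive_tool", "data": {"rows": [[100,0,-0.04,-0.03,0,0,0],[100,-0.04,-0.08,-0.06,0,0,0],[100,-0.08,-0.12,-0.06,0,0,0],[100,-0.12,-0.12,-0.06,0,0,0],[100,-0.16,-0.12,-0.06,0,0,0]]}}

```text
time: 6.95
tcp_pos: [478.6, 116.1, 223.7]
tool_rot: [-0.001, 0.76, 0.65, 0.0]
wrist_force: [0.8, -0.7, 0.6]
gripper_width: 51.9
```

```bash
python3 - <<'E'
from plan import *
st()
I2,D2=read_camera('side');I,D=read_camera('top')
C=cloud('top',D);x,y,z=np.moveaxis(C,-1,0)
m=(z>90)&(z<103)&(x>560)&(x<660)&(y>180)&(y<290)
P=C[m];print(rect(P),P.mean(0)); p=P.mean(0)-O;print('tab rack',p@EX,p@EY)
m=(z>85)&(z<103)&(x>390)&(x<520)&(y>-140)&(y<30);P=C[m];print('cup',rect(P),P.mean(0))
print(drv(I,C,'y'),drv(I,C,'r'))
a=cv2.resize(I2[165:235,190:310,::-1],(720,420),interpolation=cv2.INTER_CUBIC)
cv2.imwrite('pics/s3.png',a)
E
```

```text
6.95 [478.6 116.1 223.7] y [ 0.99 -0.15 -0.  ] z [-0.  0. -1.] q [0.15 0.21 1.71 0.   1.22 0.3 ] F [ 0.8 -0.7  0.6] w 51.9
(array([0., 0.]), array([0., 0.]), 0.0) [nan nan nan]
tab rack nan nan
cup (array([450.5, -58.3]), array([ 52.7, 103.8]), 21.6) [450.44 -58.46  95.02]
((array([ 452.3, -220.1]), array([74.7, 18.9]), 89.8), array([ 451.9 , -220.46,   20.18]), 166) ((array([ 614.2, -257.2]), array([71.9, 19.3]), 84.5), array([ 613.59, -256.68,   20.61]), 139)<stdin>:6: RuntimeWarning: Mean of empty slice.
  ret = um.true_divide(
```

View pics/s3.png

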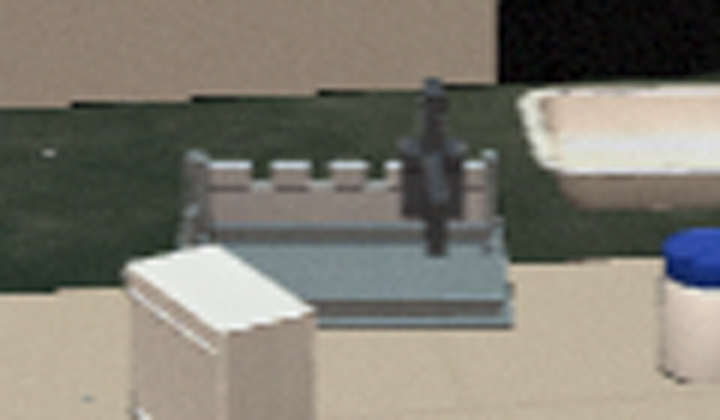

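```bash
cat >> plan.py <<'E'
def cp(c,psi,tilt,G,back=0):
    """TCP pose for grasp point at G=(l,z) from point c, l along horizontal tool x; backed off by back mm"""
    L=Rd(psi).as_matrix()[:,0];R=Rd(psi,tilt);d=R.as_matrix()[:,2]
    return np.array(c,float)+L*G[0]+[0,0,G[1]]+(2-back)*d,R
E
python3 - <<'E'
from plan import *
c=(450.5,-58.4,47)
plan([cp(c,21.6,-30,(15,22),110)],10,vmax=40,wmax=7)
plan([cp(c,21.6,-30,(15,22),0)],10,start=cp(c,21.6,-30,(15,22),110))
E
```

```text
[[10,-0.0161,-0.005,0.0087,-0.0205,-0.0727,-0.0749],[10,-0.0323,-0.01,0.0174,-0.0411,-0.1455,-0.1499],[10,-0.0484,-0.015,0.0262,-0.0616,-0.2182,-0.2248],[10,-0.0645,-0.02,0.0349,-0.0822,-0.2909,-0.2998],[10,-0.0806,-0.025,0.0436,-0.1027,-0.3636,-0.3747]]
[[10,-0.0091,-0.011,0.0126,-0.0205,-0.0727,-0.0749],[10,-0.0182,-0.0219,0.0252,-0.0411,-0.1455,-0.1499]]
--at [425.   6. 163.] 133 43
[[10,-0.0,-0.0,0.0275,0.0,0.0,0.0],[10,-0.0,0.0,0.055,0.0,0.0,0.0],[10,-0.0,0.0,0.0825,0.0,0.0,0.0],[10,-0.0,-0.0,0.11,0.0,0.0,0.0]]
--at [445. -45.  67.] 110 0
```

>>> {"op": "drive_tool", "data": {"rows": [[10,-0.016,-0.005,0.009,-0.0205,-0.0727,-0.0749],[10,-0.032,-0.01,0.017,-0.0411,-0.1455,-0.1499],[10,-0.048,-0.015,0.026,-0.0616,-0.2182,-0.2248],[10,-0.0645,-0.02,0.035,-0.0822,-0.2909,-0.2998],[10,-0.0806,-0.025,0.0436,-0.1027,-0.3636,-0.3747]]}}

```text
time: 7.47
tcp_pos: [445.2, 40.2, 179.2]
tool_rot: [0.157, 0.612, 0.768, -0.104]
wrist_force: [-0.5, -1.0, -0.4]
gripper_width: 82.0
```

>>> {"op": "drive_tool", "data": {"rows": [[10,-0.009,-0.011,0.0126,-0.0205,-0.0727,-0.0749],[10,-0.018,-0.022,0.025,-0.0411,-0.1455,-0.1499],[10,-0.018,-0.022,0.025,-0.0411,-0.1455,-0.1499],[10,-0.018,-0.022,0.025,-0.0411,-0.1455,-0.1499]]}}

```text
time: 7.8
tcp_pos: [428.3, 10.5, 161.0]
tool_rot: [0.213, 0.542, 0.8, -0.144]
wrist_force: [0.7, 0.1, 0.4]
gripper_width: 82.1
```

```bash
python3 - <<'E'
from plan import *
st()
c=(450.5,-58.4,47)
print(cp(c,21.6,-30,(15,22),110)[1].as_matrix())
plan([cp(c,21.6,-30,(15,22),0)],10)
E
```

```text
7.8 [428.3  10.5 161. ] y [0.93 0.37 0.  ] z [ 0.18 -0.46 -0.87] q [ 0.34  0.24  2.03 -0.65  0.96  0.37] F [0.7 0.1 0.4] w 82.1
[[-0.32  0.93  0.18]
 [ 0.81  0.37 -0.46]
 [-0.5   0.   -0.87]]
[[10,-0.001,-0.0012,0.0276,0.0005,-0.0008,0.0005],[10,-0.002,-0.0025,0.0551,0.0011,-0.0016,0.001],[10,-0.003,-0.0037,0.0827,0.0016,-0.0024,0.0015],[10,-0.0039,-0.0049,0.1103,0.0021,-0.0032,0.002]]
--at [445. -45.  67.] 110 0
```

>>> {"op": "drive_tool", "data": {"rows": [[10,-0.001,-0.001,0.028,0,0,0],[10,-0.002,-0.002,0.055,0,0,0],[10,-0.003,-0.004,0.083,0,0,0],[10,-0.004,-0.005,0.11,0,0,0],[10,-0.004,-0.005,0.11,0,0,0]]}}

```text
time: 8.22
tcp_pos: [448.3, -47.4, 66.4]
tool_rot: [0.213, 0.544, 0.799, -0.144]
wrist_force: [0.4, -0.7, 0.0]
gripper_width: 82.0
```

>>> {"op": "drive_tool", "data": {"rows": [[180,0,0,0,0,0,0],[180,0,0,0,0,0,0],[180,0,0,0,0,0,0],[180,0,0,0,0,0,0],[180,0,0,0,0,0,0]], "grip_force": 70}}

```text
time: 8.63
tcp_pos: [448.2, -45.6, 70.1]
tool_rot: [0.216, 0.542, 0.799, -0.142]
wrist_force: [-0.4, 0.8, 5.5]
gripper_width: 51.5
```

```bash
python3 - <<'E'
from plan import *
st()
p,R=cur()
a=(p+[0,0,110],R)
c=(510,-70,56)
b=cp((c[0],c[1],150),0,60,(-22,15));d=cp(c,0,60,(-22,15))
plan([a,b,d],180,wmax=7)
E
```

```text
8.6333 [448.2 -45.6  70.1] y [0.93 0.37 0.01] z [ 0.19 -0.46 -0.87] q [ 0.19  0.41  2.15 -0.89  0.68  0.56] F [-0.4  0.8  5.5] w 51.5
[[180,-0.0137,0.0002,-0.0238,0.0,0.0,0.0],[180,-0.0275,0.0004,-0.0476,0.0,0.0,0.0],[180,-0.0412,0.0006,-0.0714,0.0,0.0,0.0],[180,-0.055,0.0008,-0.0953,0.0,0.0,0.0]]
--at [448. -46. 180.] 110 0
[[180,-0.0034,0.0029,0.0033,-0.0073,0.1106,0.0293],[180,-0.0068,0.0058,0.0066,-0.0145,0.2212,0.0585],[180,-0.0102,0.0087,0.0099,-0.0218,0.3319,0.0878],[180,-0.0136,0.0116,0.0132,-0.0291,0.4425,0.1171],[180,-0.017,0.0145,0.0166,-0.0364,0.5531,0.1464]]
[[180,-0.0042,0.0034,0.0013,-0.0073,0.1106,0.0293],[180,-0.0085,0.0068,0.0025,-0.0145,0.2212,0.0585],[180,-0.0127,0.0102,0.0038,-0.0218,0.3319,0.0878],[180,-0.0169,0.0136,0.005,-0.0291,0.4425,0.1171],[180,-0.0211,0.017,0.0063,-0.0364,0.5531,0.1464]]
[[180,-0.0038,0.004,-0.0009,-0.0073,0.1106,0.0293],[180,-0.0076,0.008,-0.0018,-0.0145,0.2212,0.0585],[180,-0.0113,0.012,-0.0026,-0.0218,0.3319,0.0878],[180,-0.0151,0.016,-0.0035,-0.0291,0.4425,0.1171]]
--at [510. -90. 164.] 78 92
[[180,-0.0271,0.0,0.0157,0.0,0.0,0.0],[180,-0.0543,0.0,0.0313,0.0,0.0,0.0],[180,-0.0814,0.0,0.047,0.0,0.0,0.0]]
--at [510. -90.  70.] 94 0
```

>>> {"op": "drive_tool", "data": {"rows": [[180,-0.014,0,-0.024,0,0,0],[180,-0.0275,0,-0.0476,0,0,0],[180,-0.041,0,-0.071,0,0,0],[180,-0.055,0.001,-0.095,0,0,0]]}}

```text
time: 8.97
tcp_pos: [446.2, -45.6, 179.4]
tool_rot: [0.214, 0.542, 0.8, -0.143]
wrist_force: [1.0, -0.6, -2.9]
gripper_width: 51.0
```

>>> {"op": "drive_tool", "data": {"rows": [[180,-0.003,0.003,0.003,-0.0073,0.1106,0.0293],[180,-0.007,0.006,0.0066,-0.0145,0.2212,0.0585],[180,-0.01,0.009,0.01,-0.0218,0.3319,0.0878],[180,-0.0136,0.0116,0.013,-0.0291,0.4425,0.1171],[180,-0.017,0.0145,0.0166,-0.0364,0.5531,0.1464]]}}

```text
time: 9.38
tcp_pos: [470.1, -61.4, 174.4]
tool_rot: [0.008, 0.612, 0.789, 0.043]
wrist_force: [-1.0, 0.6, -4.2]
gripper_width: 51.3
```

>>> {"op": "drive_tool", "data": {"rows": [[180,-0.004,0.003,0.001,-0.0073,0.1106,0.0293],[180,-0.0085,0.007,0.0025,-0.0145,0.2212,0.0585],[180,-0.013,0.01,0.004,-0.0218,0.3319,0.0878],[180,-0.017,0.0136,0.005,-0.0291,0.4425,0.1171],[180,-0.021,0.017,0.006,-0.0364,0.5531,0.1464]]}}

```text
time: 9.8
tcp_pos: [492.4, -78.8, 168.1]
tool_rot: [-0.199, 0.634, 0.714, 0.222]
wrist_force: [-0.5, 0.1, -2.8]
gripper_width: 51.5
```

>>> {"op": "drive_tool", "data": {"rows": [[180,-0.004,0.004,-0.001,-0.0073,0.1106,0.0293],[180,-0.0076,0.008,-0.002,-0.0145,0.2212,0.0585],[180,-0.011,0.012,-0.003,-0.0218,0.3319,0.0878],[180,-0.015,0.016,-0.0035,-0.0291,0.4425,0.1171],[180,-0.015,0.016,-0.0035,-0.0291,0.4425,0.1171]]}}

```text
time: 10.22
tcp_pos: [509.6, -93.3, 157.2]
tool_rot: [-0.357, 0.615, 0.609, 0.352]
wrist_force: [0.2, 0.5, -4.3]
gripper_width: 51.1
```

```bash
python3 - <<'E'
from plan import *
st()
I,D=read_camera('top');C=cloud('top',D);x,y,z=np.moveaxis(C,-1,0)
I2,D2=read_camera('side');C2=cloud('side',D2);cv2.imwrite('pics/s4.png',cv2.resize(I2[120:290,170:330,::-1],(640,680))[:600])
E
```

```text
10.2167 [509.6 -93.3 157.2] y [ 1.   -0.01 -0.01] z [-0.    0.87 -0.5 ] q [-0.73  0.69  1.62  0.71  1.67 -0.97] F [ 0.2  0.5 -4.3] w 51.1
```

View pics/s4.png

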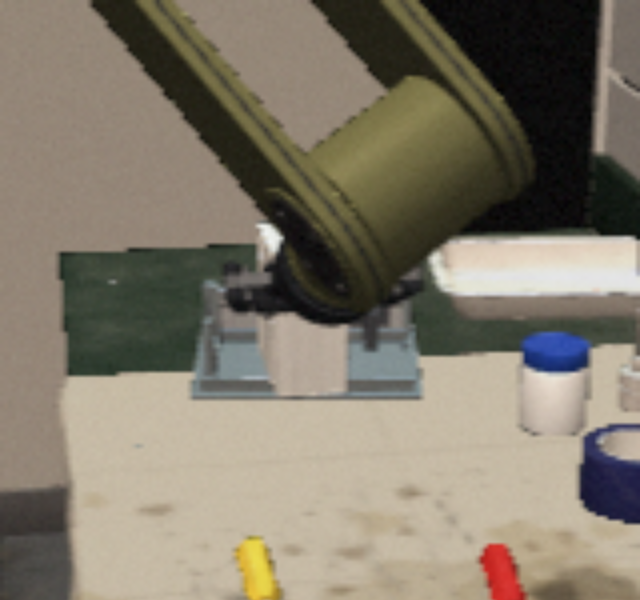

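>>> {"op": "drive_tool", "data": {"rows": [[180,-0.027,0,0.0157,0,0,0],[180,-0.0543,0,0.0313,0,0,0],[180,-0.069,0,0.04,0,0,0],[180,-0.073,0,0.042,0,0,0],[180,-0.073,0,0.042,0,0,0]]}}

```text
time: 10.73
tcp_pos: [508.8, -90.0, 79.0]
tool_rot: [-0.355, 0.613, 0.612, 0.352]
wrist_force: [0.6, 0.5, -3.6]
gripper_width: 51.1
```

>>> {"op": "drive_tool", "data": {"rows": [[180,-0.0017,0,0.001,0,0,0],[180,-0.0035,0,0.002,0,0,0],[180,-0.0035,0,0.002,0,0,0]]}}

```text
time: 10.98
tcp_pos: [509.3, -91.2, 75.2]
tool_rot: [-0.353, 0.613, 0.612, 0.352]
wrist_force: [0.8, 0.4, -3.4]
gripper_width: 51.3
```

>>> {"op": "drive_tool", "data": {"rows": [[180,-0.0017,0,0.001,0,0,0],[180,-0.0035,0,0.002,0,0,0],[180,-0.0035,0,0.002,0,0,0]]}}

```text
time: 11.23
tcp_pos: [508.9, -91.2, 70.2]
tool_rot: [-0.354, 0.613, 0.612, 0.352]
wrist_force: [-0.0, 0.4, -2.9]
gripper_width: 51.3
```

>>> {"op": "drive_tool", "data": {"rows": [[180,-0.0017,0,0.001,0,0,0],[180,-0.0035,0,0.002,0,0,0],[180,-0.0035,0,0.002,0,0,0]]}}

```text
time: 11.48
tcp_pos: [508.8, -91.1, 65.9]
tool_rot: [-0.354, 0.613, 0.611, 0.352]
wrist_force: [0.7, 0.4, -3.4]
gripper_width: 51.2
```

>>> {"op": "drive_tool", "data": {"rows": [[180,-0.0009,0,0.0005,0,0,0],[180,-0.0017,0,0.001,0,0,0],[180,-0.0017,0,0.001,0,0,0]]}}

```text
time: 11.73
tcp_pos: [508.8, -91.1, 65.6]
tool_rot: [-0.355, 0.613, 0.611, 0.353]
wrist_force: [-0.7, -4.4, 4.9]
gripper_width: 51.1
```

>>> {"op": "drive_tool", "data": {"rows": [[50,0,0,0,0,0,0],[50,0,0,0,0,0,0],[50,0,0,0,0,0,0],[50,0,0,0,0,0,0],[30,0,0,0,0,0,0]]}}

```text
time: 12.15
tcp_pos: [508.8, -90.9, 64.2]
tool_rot: [-0.354, 0.613, 0.612, 0.352]
wrist_force: [0.7, 0.7, 0.4]
gripper_width: 75.1
```

>>> {"op": "drive_tool", "data": {"rows": [[30,0,0,-0.02,0,0,0],[30,0,0,-0.045,0,0,0],[30,0,0,-0.08,0,0,0],[30,-0.035,0,-0.11,0,0,0],[30,-0.07,0,-0.13,0,0,0]]}}

```text
time: 12.57
tcp_pos: [509.7, -238.0, 72.5]
tool_rot: [-0.352, 0.613, 0.613, 0.352]
wrist_force: [0.9, -0.4, 0.1]
gripper_width: 75.5
```

>>> {"op": "drive_tool", "data": {"rows": [[10,-0.03,0,-0.02,0,-0.11,0],[10,-0.06,0,-0.03,0,-0.22,0],[10,-0.09,0,-0.04,0,-0.33,0],[10,-0.1,0,-0.05,0,-0.44,0],[10,-0.1,0,-0.05,0,-0.55,0]]}}

```text
time: 12.98
tcp_pos: [507.9, -329.7, 8.6]
tool_rot: [-0.175, 0.687, 0.684, 0.173]
wrist_force: [0.5, -0.1, 0.4]
gripper_width: 81.7
```

```bash
python3 - <<'E'
from plan import *
st()
I,D=read_camera('top');C=cloud('top',D);x,y,z=np.moveaxis(C,-1,0)
cv2.imwrite('pics/t5.png',cv2.resize(I[130:310,140:440,::-1],(800,480)))
m=(z>97)&(z<113)&(x>400)&(x<620)&(y>-150)&(y<40);P=C[m];print('cup',rect(P),P.mean(0),len(P))
E
```

```text
12.9833 [ 507.9 -329.7    8.6] y [ 1. -0. -0.] z [-0.    0.48 -0.88] q [-0.83  0.76  1.46  0.34  1.32 -0.98] F [ 0.5 -0.1  0.4] w 81.7
cup (array([506.8, -68.1]), array([52.3, 93.8]), 0.7) [506.22 -68.1  105.12] 627
```

View pics/t5.png

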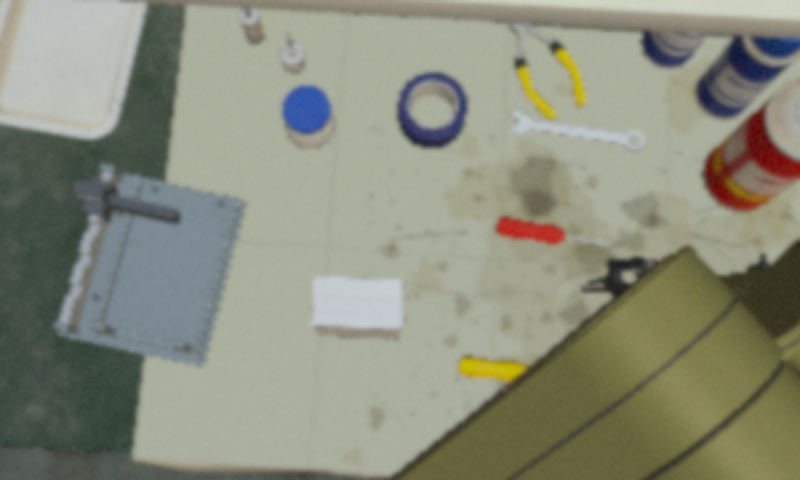

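```bash
python3 - <<'E'
from plan import *
I,D=read_camera('top');C=cloud('top',D);x,y,z=np.moveaxis(C,-1,0)
P=C[(z>90)&(z<106)&(x>560)&(x<680)&(y>180)&(y<290)];p=P.mean(0);q=p-O;print('tab',p,len(P),q@EX,q@EY,P[:,2].max())
P=C[(z>30)&(z<75)&(x>560)&(x<680)&(y>120)&(y<215)];
p=cur()[0];c=(506.8,-68.1,52)
A=cp(c,.7,-45,(22,20),120)
plan([(p+[0,40,180],Rd(0,10)),((500,-60,260),Rd(0.7,-15)),A,cp(c,.7,-45,(22,20))],10,wmax=7,vmax=40)
E
```

```text
tab [614.11 229.31  98.61] 60 85.19607717473748 -56.473103959211414 102.97611521078387
[[10,0.0241,-0.0001,-0.0279,-0.0006,-0.0642,0.0002],[10,0.0483,-0.0002,-0.0557,-0.0012,-0.1283,0.0003],[10,0.0724,-0.0002,-0.0836,-0.0018,-0.1925,0.0005],[10,0.0966,-0.0003,-0.1115,-0.0023,-0.2566,0.0006],[10,0.1207,-0.0004,-0.1394,-0.0029,-0.3208,0.0008]]
--at [ 509. -287.  191.] 184 18
[[10,0.0392,-0.0014,-0.0048,-0.0001,-0.0727,-0.0021],[10,0.0785,-0.0029,-0.0095,-0.0002,-0.1454,-0.0041],[10,0.1177,-0.0043,-0.0143,-0.0003,-0.2182,-0.0062],[10,0.1569,-0.0058,-0.019,-0.0004,-0.2909,-0.0082],[10,0.1961,-0.0072,-0.0238,-0.0004,-0.3636,-0.0103]]
[[10,0.035,-0.0011,-0.0184,-0.0001,-0.0727,-0.0021]]
--at [500. -60. 260.] 237 25
[[10,0.0242,0.0013,0.0152,-0.0,-0.1047,0.0],[10,0.0484,0.0027,0.0303,0.0,-0.2094,0.0],[10,0.0726,0.004,0.0455,0.0,-0.3142,0.0],[10,0.0968,0.0054,0.0607,-0.0,-0.4189,0.0],[10,0.121,0.0067,0.0758,0.0,-0.5236,0.0]]
--at [506.  37. 155.] 143 30
[[10,-0.0,0.0,0.03,0.0,0.0,0.0],[10,0.0,-0.0,0.06,0.0,0.0,0.0],[10,-0.0,0.0,0.09,0.0,0.0,0.0],[10,-0.0,0.0,0.12,0.0,0.0,0.0]]
--at [507. -48.  71.] 120 0
```

>>> {"op": "drive_tool", "data": {"rows": [[10,0.024,0,-0.028,0,-0.064,0],[10,0.048,0,-0.056,0,-0.128,0],[10,0.072,0,-0.084,0,-0.192,0],[10,0.097,0,-0.1115,0,-0.257,0],[10,0.121,0,-0.139,0,-0.321,0]]}}

```text
time: 13.5
tcp_pos: [508.9, -289.1, 189.4]
tool_rot: [-0.063, 0.705, 0.704, 0.06]
wrist_force: [0.8, -0.1, 0.1]
gripper_width: 82.3
```

>>> {"op": "drive_tool", "data": {"rows": [[10,0.039,-0.001,-0.005,0,-0.073,0],[10,0.078,-0.003,-0.01,0,-0.145,-0.004],[10,0.118,-0.004,-0.014,0,-0.218,-0.006],[10,0.157,-0.006,-0.019,0,-0.291,-0.008],[10,0.196,-0.007,-0.024,0,-0.364,-0.01]]}}

```text
time: 13.92
tcp_pos: [501.8, -99.3, 247.1]
tool_rot: [0.066, 0.701, 0.707, -0.068]
wrist_force: [0.2, 0.8, -0.6]
gripper_width: 82.0
```

>>> {"op": "drive_tool", "data": {"rows": [[10,0.035,-0.001,-0.018,0,-0.073,-0.002],[10,0.035,-0.001,-0.018,0,-0.073,-0.002]]}}

```text
time: 14.08
tcp_pos: [502.0, -51.0, 258.6]
tool_rot: [0.091, 0.692, 0.71, -0.091]
wrist_force: [0.4, -0.2, 0.5]
gripper_width: 81.9
```

>>> {"op": "drive_tool", "data": {"rows": [[10,0.024,0.001,0.015,0,-0.105,0],[10,0.048,0.003,0.03,0,-0.209,0],[10,0.073,0.004,0.0455,0,-0.314,0],[10,0.097,0.005,0.061,0,-0.419,0],[10,0.121,0.007,0.076,0,-0.5236,0]]}}

```text
time: 14.5
tcp_pos: [506.9, 35.6, 152.2]
tool_rot: [0.272, 0.649, 0.657, -0.272]
wrist_force: [0.0, -0.3, -0.5]
gripper_width: 82.0
```

```bash
python3 - <<'E'
from plan import *
robot.read_state();read_camera('side');st()
c=(506.8,-68.1,52)
plan([cp(c,.7,-45,(22,20),120),cp(c,.7,-45,(22,20))],10,wmax=7,vmax=40)
E
```

```text
14.55 [505.9  40.9 140.3] y [ 1.    0.02 -0.02] z [-0.   -0.71 -0.7 ] q [ 0.45  0.55  1.73 -0.72  1.35  0.77] F [  1.6   4.  -14.7] w 82.2
[[10,-0.0133,-0.0007,-0.0081,-0.0111,0.0092,0.0165]]
--at [506.  37. 155.] 16 1
[[10,-0.0,0.0,0.03,0.0,0.0,0.0],[10,0.0,-0.0,0.06,0.0,0.0,0.0],[10,-0.0,0.0,0.09,0.0,0.0,0.0],[10,-0.0,0.0,0.12,0.0,0.0,0.0]]
--at [507. -48.  71.] 120 0
```

>>> {"op": "drive_tool", "data": {"rows": [[10,0,0,0,0,0,0],[10,0,0,0,0,0,0],[10,0,0,0,0,0,0]]}}

```text
time: 14.8
tcp_pos: [506.9, 33.7, 153.7]
tool_rot: [0.27, 0.65, 0.657, -0.27]
wrist_force: [0.8, 0.4, 1.0]
gripper_width: 81.9
```

```bash
python3 - <<'E'
from plan import *
st()
c=(506.8,-68.1,52)
plan([cp(c,.7,-45,(22,20),120),cp(c,.7,-45,(22,20))],10,wmax=7,vmax=40)
E
```

```text
14.8 [506.9  33.7 153.7] y [ 1.    0.01 -0.  ] z [ 0.   -0.71 -0.71] q [ 0.44  0.52  1.73 -0.72  1.35  0.76] F [0.8 0.4 1. ] w 81.9
[[10,0.0014,-0.0014,-0.0038,-0.0048,-0.0008,0.0006]]
--at [506.  37. 155.] 4 0
[[10,-0.0,0.0,0.03,0.0,0.0,0.0],[10,0.0,-0.0,0.06,0.0,0.0,0.0],[10,-0.0,0.0,0.09,0.0,0.0,0.0],[10,-0.0,0.0,0.12,0.0,0.0,0.0]]
--at [507. -48.  71.] 120 0
```

>>> {"op": "drive_tool", "data": {"rows": [[10,0.001,-0.001,0.03,0,0,0],[10,0.001,-0.001,0.06,0,0,0],[10,0.001,-0.001,0.09,0,0,0],[10,0.001,-0.001,0.116,0,0,0],[10,0.001,-0.001,0.116,0,0,0]]}}

```text
time: 15.22
tcp_pos: [504.2, -51.5, 71.1]
tool_rot: [0.27, 0.652, 0.655, -0.271]
wrist_force: [-0.4, 0.3, -0.1]
gripper_width: 81.6
```

>>> {"op": "drive_tool", "data": {"rows": [[180,0,0,0,0,0,0],[180,0,0,0,0,0,0],[180,0,0,0,0,0,0],[180,0,0,0,0,0,0],[180,0,0,0,0,0,0]], "grip_force": 70}}

```text
time: 15.63
tcp_pos: [507.9, -46.5, 72.6]
tool_rot: [0.273, 0.649, 0.657, -0.269]
wrist_force: [0.5, -1.1, 8.8]
gripper_width: 51.4
```

>>> {"op": "drive_tool", "data": {"rows": [[180,0,0,0,0,0,0],[180,0,0,0,0,0,0]]}}

```text
time: 15.8
tcp_pos: [507.9, -46.4, 72.7]
tool_rot: [0.273, 0.649, 0.657, -0.27]
wrist_force: [1.1, -2.1, 9.4]
gripper_width: 51.2
```

```bash
python3 - <<'E'
from plan import *
st();p,R=cur();c=np.array((506.8,-68.1,52))
L=Rd(.7).as_matrix()[:,0];g=p-2*R.as_matrix()[:,2]-c;G=(g@L,g[2]);print('G',G)
F=(-G[1],G[0])
up=(p+[0,0,110],R)
mid=cp((500,-30,190),-4,10,(-G[1]*.8+G[0]*.57*0+6,G[0]+5)) 
b=cp(rk(0,49,160),-9,45,F)
plan([up,cp((490,40,190),-5,5,(0,30)),b],180,wmax=7,vmax=32)
E
```

```text
15.8 [507.9 -46.4  72.7] y [ 1.    0.01 -0.  ] z [ 0.01 -0.71 -0.71] q [ 0.31  0.62  1.87 -0.85  1.12  0.86] F [ 1.1 -2.1  9.4] w 51.2
G (np.float64(23.059785286377338), np.float64(22.07374687202379))
[[180,-0.0195,-0.0,-0.0194,0.0,0.0,0.0],[180,-0.039,-0.0,-0.0388,0.0,0.0,0.0],[180,-0.0584,-0.0,-0.0582,0.0,0.0,0.0],[180,-0.0779,-0.0,-0.0776,0.0,0.0,0.0]]
--at [508. -46. 183.] 110 0
[[180,0.0045,-0.0021,-0.0108,0.0044,0.1092,0.0121],[180,0.0091,-0.0042,-0.0216,0.0088,0.2184,0.0243],[180,0.0136,-0.0063,-0.0324,0.0132,0.3277,0.0364],[180,0.0181,-0.0084,-0.0432,0.0176,0.4369,0.0485],[180,0.0227,-0.0105,-0.054,0.022,0.5461,0.0606]]
[[180,0.0093,-0.0027,-0.0069,0.0044,0.1092,0.0121],[180,0.0187,-0.0055,-0.0137,0.0088,0.2184,0.0243],[180,0.028,-0.0082,-0.0206,0.0132,0.3277,0.0364]]
--at [490.  40. 218.] 95 50
[[180,0.0162,-0.0009,0.0075,-0.005,0.1163,0.0108],[180,0.0325,-0.0018,0.015,-0.01,0.2326,0.0215],[180,0.0487,-0.0027,0.0225,-0.0151,0.3489,0.0323],[180,0.065,-0.0036,0.03,-0.0201,0.4652,0.0431],[180,0.0812,-0.0046,0.0375,-0.0251,0.5815,0.0538]]
[[180,0.0094,-0.0019,0.0151,-0.005,0.1163,0.0108]]
--at [493. 141. 182.] 107 40
```

>>> {"op": "drive_tool", "data": {"rows": [[180,-0.0195,0,-0.0194,0,0,0],[180,-0.039,0,-0.039,0,0,0],[180,-0.058,0,-0.058,0,0,0],[180,-0.078,0,-0.078,0,0,0]]}}

```text
time: 16.13
tcp_pos: [506.5, -45.3, 181.2]
tool_rot: [0.27, 0.649, 0.658, -0.269]
wrist_force: [-0.0, 1.2, -2.3]
gripper_width: 51.4
```

>>> {"op": "drive_tool", "data": {"rows": [[180,0.0045,-0.002,-0.011,0.0044,0.1092,0.0121],[180,0.009,-0.004,-0.0216,0.0088,0.2184,0.0243],[180,0.0136,-0.006,-0.0324,0.0132,0.3277,0.0364],[180,0.018,-0.0084,-0.043,0.0176,0.4369,0.0485],[180,0.0227,-0.0105,-0.054,0.022,0.5461,0.0606]]}}

```text
time: 16.55
tcp_pos: [495.9, 9.6, 204.2]
tool_rot: [0.083, 0.72, 0.684, -0.081]
wrist_force: [-1.7, -0.7, -4.3]
gripper_width: 51.5
```

>>> {"op": "drive_tool", "data": {"rows": [[180,0.009,-0.003,-0.007,0.0044,0.1092,0.0121],[180,0.0187,-0.0055,-0.014,0.0088,0.2184,0.0243],[180,0.028,-0.008,-0.0206,0.0132,0.3277,0.0364]]}}

```text
time: 16.8
tcp_pos: [489.5, 41.5, 217.8]
tool_rot: [-0.032, 0.736, 0.675, 0.035]
wrist_force: [-0.5, -0.9, -4.0]
gripper_width: 51.5
```

>>> {"op": "drive_tool", "data": {"rows": [[180,0.016,-0.001,0.0075,-0.005,0.1163,0.0108],[180,0.0325,-0.002,0.015,-0.01,0.2326,0.0215],[180,0.049,-0.003,0.0225,-0.0151,0.3489,0.0323],[180,0.065,-0.0036,0.03,-0.0201,0.4652,0.0431],[180,0.081,-0.0046,0.0375,-0.0251,0.5815,0.0538]]}}

```text
time: 17.22
tcp_pos: [492.8, 124.6, 187.1]
tool_rot: [-0.215, 0.714, 0.617, 0.252]
wrist_force: [-0.4, 0.6, -3.6]
gripper_width: 51.7
```

>>> {"op": "drive_tool", "data": {"rows": [[180,0.0094,-0.002,0.015,-0.005,0.1163,0.0108],[180,0.0094,-0.002,0.015,-0.005,0.1163,0.0108],[180,0.0094,-0.002,0.015,-0.005,0.1163,0.0108],[180,0.0094,-0.002,0.015,-0.005,0.1163,0.0108]]}}

```text
time: 17.55
tcp_pos: [492.9, 140.5, 180.2]
tool_rot: [-0.249, 0.703, 0.6, 0.29]
wrist_force: [0.8, -0.0, -2.0]
gripper_width: 51.1
```

```bash
python3 - <<'E'
from plan import *
st()
for c in('side','top'):
    I,D=read_camera(c);np.save(c+'6.npy',D);np.save(c+'6i.npy',I)
    cv2.imwrite(f'pics/{c}6.png',I[...,::-1])
a=cv2.imread('pics/side6.png')[110:250,160:340];b=cv2.imread('pics/top6.png')[160:300,120:300]
cv2.imwrite('pics/c6.png',np.hstack([cv2.resize(a,(400,311)),cv2.resize(b,(400,311))]))
plan([cp(rk(0,49,160),-9,45,(-22,23))],180)
C=cloud('top',np.load('top6.npy'));x,y,z=np.moveaxis(C,-1,0)
m=(z>195)&(z<222)&(x>420)&(x<570)&(y>80)&(y<260);P=C[m];print('cup',rect(P) if len(P)>4 else 0,P.mean(0),len(P),np.percentile(P[:,2],[5,50,95]))
E
```

```text
17.55 [492.9 140.5 180.2] y [ 0.99 -0.16 -0.  ] z [ 0.11  0.7  -0.71] q [-0.32  0.37  1.95  0.86  1.16 -0.66] F [ 0.8 -0.  -2. ] w 51.1
[[180,0.0008,-0.0001,-0.0,-0.0005,0.0011,-0.0003]]
--at [493. 141. 182.] 1 0
cup (array([497.7, 155.1]), array([116.8, 115. ]), 76.6) [494.03 151.43 207.23] 474 [196.66 206.82 219.42]
```

View pics/c6.png

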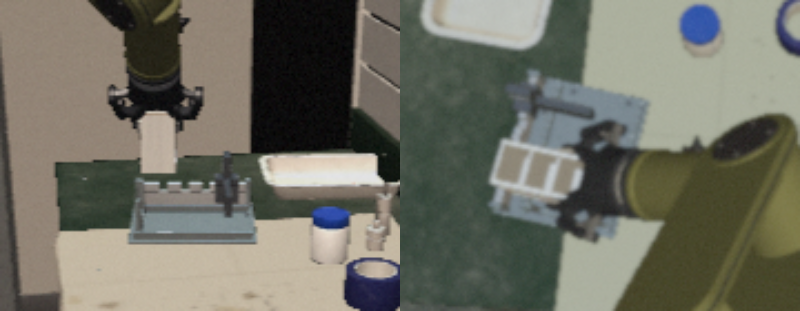

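```bash
python3 - <<'E'
from plan import *
I=np.load('top6i.npy');C=cloud('top',np.load('top6.npy'));x,y,z=np.moveaxis(C,-1,0)
h=cv2.cvtColor(I,cv2.COLOR_RGB2HSV)
m=((z>190)&(z<225)&(x>440)&(x<560)&(y>150)&(y<260)&(h[...,2]>150)).astype(np.uint8)
P=np.array([w('top',(u,v),z=208) for v,u in np.argwhere(m)])
Q=P-O;X=Q@EX;Y=Q@EY
print('X',np.percentile(X,[0,1,50,99,100]),'Y',np.percentile(Y,[0,2,50,98,100]),len(P))
for lo in(10,25,40):
    k=(X>lo)&(X<lo+12);print(lo,np.percentile(Y[k],[2,98]),Y[k].mean())
print('z rim',np.percentile(z[m>0],[10,50,90]))
E
```

```text
X [-16.78 -14.35  18.26  50.61  50.82] Y [24.25 24.73 55.35 77.94 78.21] 198
10 [25.08 77.34] 51.506991313416165
25 [25.02 77.93] 52.41039615135284
40 [24.99 76.02] 51.47320937345562
z rim [195.9  205.8  208.73]
```

>>> {"op": "drive_tool", "data": {"rows": [[180,0.018,0.0015,0.018,0,0,0],[180,0.036,0.0015,0.036,0,0,0],[180,0.052,0.0015,0.052,0,0,0],[180,0.065,0.0015,0.065,0,0,0],[180,0.069,0.0015,0.069,0,0,0]]}}

```text
time: 18.07
tcp_pos: [509.4, 239.5, 181.8]
tool_rot: [-0.25, 0.702, 0.601, 0.291]
wrist_force: [0.1, -0.6, -3.1]
gripper_width: 51.3
```

>>> {"op": "drive_tool", "data": {"rows": [[180,0.0015,0,0.0015,0,0,0],[180,0.0028,0,0.0028,0,0,0],[180,0.0028,0,0.0028,0,0,0]]}}

```text
time: 18.32
tcp_pos: [510.2, 240.7, 180.5]
tool_rot: [-0.25, 0.703, 0.599, 0.291]
wrist_force: [0.2, -0.4, -2.9]
gripper_width: 50.9
```

>>> {"op": "drive_tool", "data": {"rows": [[180,0.001,0,0.001,0,0,0],[180,0.002,0,0.002,0,0,0],[180,0.002,0,0.002,0,0,0]]}}

```text
time: 18.57
tcp_pos: [510.7, 243.1, 180.0]
tool_rot: [-0.25, 0.704, 0.598, 0.291]
wrist_force: [-0.2, 0.1, -3.0]
gripper_width: 51.3
```

>>> {"op": "drive_tool", "data": {"rows": [[180,-0.018,0,-0.018,0,0,0],[180,-0.036,0,-0.036,0,0,0],[180,-0.054,0,-0.054,0,0,0],[180,-0.0738,0,-0.0738,0,0,0],[180,-0.0738,0,-0.0738,0,0,0]]}}

```text
time: 18.98
tcp_pos: [495.1, 136.2, 179.2]
tool_rot: [-0.248, 0.705, 0.598, 0.29]
wrist_force: [0.4, -0.9, -2.3]
gripper_width: 51.4
```

```bash
python3 - <<'E'
from plan import *
st();p,R=cur();q=p-O;print(q@EX,q@EY)
E0=cp(rk(0,49,160),-9,45,(-22,23))[0]-O;print(E0@EX,E0@EY)
plan([(p-[0,0,97],R),(p-[0,0,101],R)],180)
E
```

```text
18.9833 [495.1 136.2 179.2] y [ 0.99 -0.16 -0.  ] z [ 0.11  0.7  -0.71] q [-0.33  0.37  1.95  0.86  1.16 -0.66] F [ 0.4 -0.9 -2.3] w 51.4
-25.430236030210963 46.48556228343733
-20.58578643762693 49.00000000000005
[[180,-0.0228,0.0001,0.0229,0.0,0.0,0.0],[180,-0.0457,0.0002,0.0458,0.0,0.0,0.0],[180,-0.0685,0.0003,0.0687,0.0,0.0,0.0]]
--at [495. 136.  82.] 97 0
[[180,-0.0028,0.0,0.0028,0.0,0.0,0.0]]
--at [495. 136.  78.] 4 0
```

>>> {"op": "drive_tool", "data": {"rows": [[180,-0.015,0,0.015,0,0,0],[180,-0.03,0,0.03,0,0,0],[180,-0.045,0,0.045,0,0,0],[180,-0.057,0,0.057,0,0,0],[180,-0.057,0,0.057,0,0,0]]}}

```text
time: 19.4
tcp_pos: [492.8, 140.5, 96.6]
tool_rot: [-0.251, 0.704, 0.598, 0.289]
wrist_force: [0.2, 0.3, -3.2]
gripper_width: 51.0
```

>>> {"op": "drive_tool", "data": {"rows": [[180,0,0,0,0,0,0],[180,0,0,0,0,0,0],[180,0,0,0,0,0,0]]}}

```text
time: 19.65
tcp_pos: [494.4, 140.7, 100.3]
tool_rot: [-0.25, 0.703, 0.599, 0.291]
wrist_force: [0.5, 0.1, -3.4]
gripper_width: 51.5
```

```bash
python3 - <<'E'
from plan import *
st();p,R=cur();q=p-O;print(q@EX,q@EY)
I,D=read_camera('top');C=cloud('top',D);x,y,z=np.moveaxis(C,-1,0)
h=cv2.cvtColor(I,cv2.COLOR_RGB2HSV)
for a,b in((105,150),):
    m=((z>a)&(z<b)&(x>440)&(x<560)&(y>150)&(y<260)&(h[...,2]>150)).astype(np.uint8)
    print('z',np.percentile(z[m>0],[10,50,90]))
    P=np.array([w('top',(u,v),z=np.percentile(z[m>0],80)) for v,u in np.argwhere(m)]);Q=P-O;X=Q@EX;Y=Q@EY
    print('X',np.percentile(X,[1,50,99]),'Y',np.percentile(Y,[2,50,98]),len(P))
    for lo in(10,25,40):
        k=(X>lo)&(X<lo+12);print(lo,np.percentile(Y[k],[2,98]))
E
```

```text
19.65 [494.4 140.7 100.3] y [ 0.99 -0.16 -0.  ] z [ 0.11  0.7  -0.71] q [-0.32  0.51  2.02  0.95  1.03 -0.85] F [ 0.5  0.1 -3.4] w 51.5
-21.052406568316282 47.93828183897696
z [116.59 125.46 128.7 ]
X [-15.67  17.68  50.81] Y [23.46 55.64 76.86] 163
10 [24.26 76.05]
25 [23.36 76.63]
40 [23.9  75.23]
```

>>> {"op": "drive_tool", "data": {"rows": [[180,-0.005,0,0.005,0,0,0],[180,-0.01,0,0.01,0,0,0],[180,-0.0148,0,0.0148,0,0,0],[180,-0.0148,0,0.0148,0,0,0]]}}

```text
time: 20.03
tcp_pos: [493.0, 140.8, 77.0]
tool_rot: [-0.251, 0.704, 0.598, 0.29]
wrist_force: [-0.3, -0.9, -2.0]
gripper_width: 51.1
```

>>> {"op": "drive_tool", "data": {"rows": [[180,-0.001,0,0.001,0,0,0],[180,-0.002,0,0.002,0,0,0],[180,-0.002,0,0.002,0,0,0]]}}

```text
time: 20.28
tcp_pos: [493.5, 140.8, 75.2]
tool_rot: [-0.25, 0.703, 0.599, 0.29]
wrist_force: [0.6, -0.2, -2.3]
gripper_width: 51.4
```

>>> {"op": "drive_tool", "data": {"rows": [[180,-0.0005,0,0.0005,0,0,0],[180,-0.001,0,0.001,0,0,0],[180,-0.001,0,0.001,0,0,0]]}}

```text
time: 20.53
tcp_pos: [493.6, 140.8, 74.9]
tool_rot: [-0.25, 0.703, 0.599, 0.291]
wrist_force: [-1.8, -3.0, 4.1]
gripper_width: 51.4
```

>>> {"op": "drive_tool", "data": {"rows": [[90,0,0,0,0,0,0],[90,0,0,0,0,0,0],[70,0,0,0,0,0,0],[60,0,0,0,0,0,0],[60,0,0,0,0,0,0]]}}

```text
time: 20.95
tcp_pos: [493.5, 140.9, 74.1]
tool_rot: [-0.25, 0.703, 0.599, 0.29]
wrist_force: [0.5, -0.3, 0.2]
gripper_width: 65.2
```

>>> {"op": "drive_tool", "data": {"rows": [[60,0,0,-0.02,0,0,0],[60,0,0,-0.04,0,0,0],[60,0,0,-0.07,0,0,0],[60,0.02,0,-0.1,0,0,0],[60,0.03,0,-0.13,0,0,0]]}}

```text
time: 21.37
tcp_pos: [482.2, 70.7, 188.5]
tool_rot: [-0.251, 0.703, 0.598, 0.29]
wrist_force: [1.4, -0.1, -0.1]
gripper_width: 65.3
```

>>> {"op": "drive_tool", "data": {"rows": [[60,0.03,0,-0.01,0,-0.1,0],[60,0.06,0,-0.02,0,-0.2,0],[60,0.07,0,-0.03,0,-0.3,0],[60,0.07,0,-0.03,0,-0.4,0],[60,0.07,0,-0.03,0,-0.5,0]]}}

```text
time: 21.78
tcp_pos: [488.4, 98.2, 260.5]
tool_rot: [-0.091, 0.754, 0.642, 0.108]
wrist_force: [-1.1, -0.2, -1.1]
gripper_width: 65.4
```

```bash
python3 - <<'E'
from plan import *
st();p,R=cur();q=p-O;print(q@EX,q@EY)
I,D=read_camera('top');C=cloud('top',D);x,y,z=np.moveaxis(C,-1,0)
I2,D2=read_camera('side')
h=cv2.cvtColor(I,cv2.COLOR_RGB2HSV)
m=((z>92)&(z<108)&(x>430)&(x<570)&(y>90)&(y<230))
P=C[m];Q=P-O;X=Q@EX;Y=Q@EY;print('z',np.percentile(z[m],[10,50,90]),'X',np.percentile(X,[1,50,99]),'Y',np.percentile(Y,[2,50,98]),len(P),rect(P))
P=C[(z>90)&(z<106)&(x>560)&(x<680)&(y>180)&(y<290)];t=P.mean(0);q=t-O;print('tab',t,len(P),q@EX,q@EY)
a=I2[110:250,160:340,::-1];b=I[160:300,120:300,::-1]
cv2.imwrite('pics/c7.png',np.hstack([cv2.resize(a,(400,311)),cv2.resize(b,(400,311))]))
T=(612.5,227,0)
plan([((560,100,230),Rd(-9)),((T[0],T[1],180),Rd(-9)),((T[0],T[1],85),Rd(-9))],120,wmax=7)
E
```

```text
21.7833 [488.4  98.2 260.5] y [ 0.99 -0.16  0.  ] z [ 0.05  0.28 -0.96] q [-0.09  0.16  1.71  0.3   1.26 -0.02] F [-1.1 -0.2 -1.1] w 65.4
-63.99670942781911 47.17690712110089
z [ 94.93 100.   103.44] X [-53.01  11.83  19.93] Y [27.24 71.2  76.12] 58 (array([492.6, 145.6]), array([73.3, 51.6]), 80.7)
tab [613.78 229.2   98.29] 63 85.03181472814384 -56.16863089840251
[[120,0.0003,0.0237,0.0105,-0.0,-0.0955,0.0013],[120,0.0007,0.0475,0.0211,-0.0,-0.1911,0.0026],[120,0.001,0.0712,0.0316,-0.0001,-0.2866,0.0039]]
--at [560. 100. 230.] 78 16
[[120,0.0267,0.0064,0.01,0.0,0.0,0.0],[120,0.0535,0.0128,0.02,0.0,0.0,0.0],[120,0.0802,0.0192,0.03,0.0,0.0,0.0],[120,0.1069,0.0256,0.04,0.0,0.0,0.0],[120,0.1336,0.032,0.05,0.0,0.0,0.0]]
--at [612. 227. 180.] 146 0
[[120,0.0,0.0,0.0317,0.0,0.0,0.0],[120,0.0,0.0,0.0633,0.0,0.0,0.0],[120,0.0,0.0,0.095,0.0,0.0,0.0]]
--at [612. 227.  85.] 95 0
```

View pics/c7.png

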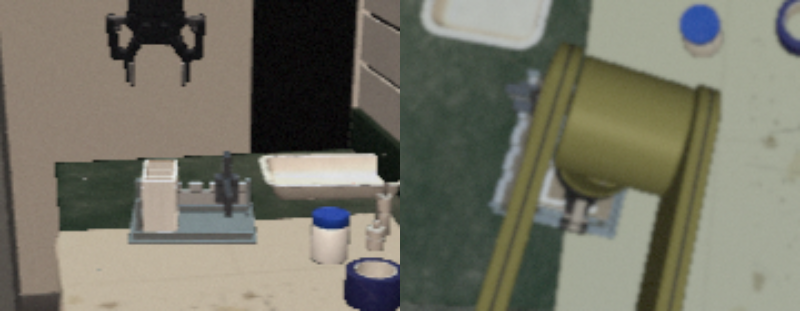

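>>> {"op": "drive_tool", "data": {"rows": [[120,0,0.024,0.0105,0,-0.0955,0.001],[120,0.001,0.0475,0.021,0,-0.191,0.003],[120,0.001,0.071,0.032,0,-0.2866,0.004],[120,0.001,0.071,0.032,0,-0.2866,0.004]]}}

```text
time: 22.22
tcp_pos: [562.4, 99.2, 223.7]
tool_rot: [-0.002, 0.761, 0.649, -0.002]
wrist_force: [-0.6, 0.5, -1.0]
gripper_width: 45.3
```

>>> {"op": "drive_tool", "data": {"rows": [[120,0.027,0.0064,0.01,0,0,0],[120,0.0535,0.013,0.02,0,0,0],[120,0.08,0.019,0.03,0,0,0],[120,0.107,0.0256,0.04,0,0,0],[120,0.1345,0.032,0.05,0,0,0]]}}

```text
time: 22.63
tcp_pos: [611.1, 224.5, 174.9]
tool_rot: [-0.004, 0.762, 0.647, -0.003]
wrist_force: [-0.1, 0.9, -0.2]
gripper_width: 45.3
```

>>> {"op": "drive_tool", "data": {"rows": [[120,0,0,0,0,0,0],[120,0,0,0,0,0,0]]}}

```text
time: 22.8
tcp_pos: [610.8, 224.7, 174.4]
tool_rot: [-0.004, 0.762, 0.648, -0.004]
wrist_force: [-0.7, -0.8, 1.0]
gripper_width: 45.0
```

```bash
python3 - <<'E'
from plan import *
st();T=(613,227.5,0)
plan([((T[0],T[1],85),Rd(-9))],120,wmax=7)
E
```

```text
22.8 [610.8 224.7 174.4] y [ 0.99 -0.16 -0.01] z [-0.01  0.   -1.  ] q [0.29 0.47 1.43 0.   1.25 0.44] F [-0.7 -0.8  1. ] w 45.0
[[120,0.0011,0.0009,0.0298,-0.0036,0.0,-0.0013],[120,0.0021,0.0018,0.0596,-0.0072,0.0001,-0.0027],[120,0.0032,0.0027,0.0894,-0.0108,0.0001,-0.004]]
--at [613. 228.  85.] 89 1
```

>>> {"op": "drive_tool", "data": {"rows": [[120,0.001,0.001,0.03,-0.004,0,-0.001],[120,0.002,0.002,0.06,-0.007,0,-0.003],[120,0.003,0.003,0.089,-0.011,0,-0.004],[120,0.003,0.003,0.089,-0.011,0,-0.004]]}}

```text
time: 23.13
tcp_pos: [610.0, 224.1, 82.2]
tool_rot: [-0.001, 0.761, 0.648, -0.004]
wrist_force: [-2.1, -1.2, -1.0]
gripper_width: 45.0
```

>>> {"op": "drive_tool", "data": {"rows": [[230,0,0,0,0,0,0],[230,0,0,0,0,0,0],[230,0,0,0,0,0,0],[230,0,0,0,0,0,0],[230,0,0,0,0,0,0]], "grip_force": 50}}

```text
time: 23.55
tcp_pos: [616.5, 227.2, 90.2]
tool_rot: [0.003, 0.761, 0.649, 0.004]
wrist_force: [1.0, -2.7, 3.4]
gripper_width: 12.8
```

>>> {"op": "drive_tool", "data": {"rows": [[230,0,0,-0.005,0,0,0],[230,0,0,-0.01,0,0,0],[230,0,0,-0.015,0,0,0],[230,0,0,-0.019,0,0,0],[230,0,0,-0.019,0,0,0]]}}

```text
time: 23.97
tcp_pos: [615.1, 227.5, 108.2]
tool_rot: [0.002, 0.761, 0.649, 0.002]
wrist_force: [0.3, -1.1, -1.3]
gripper_width: 12.6
```

```bash
python3 - <<'E'
from plan import *
st();p,R=cur();q=p-O;print(q@EX,q@EY)
# predicted displacement of 72mm along +EY in tool frame
print(R.inv().apply(EY*72))
E
```

```text
23.9667 [615.1 227.5 108.2] y [ 0.99 -0.16  0.01] z [ 0.01 -0.   -1.  ] q [ 0.29  0.54  1.5  -0.    1.1   0.45] F [ 0.3 -1.1 -1.3] w 12.6
83.56893435943385 -57.78768030568029
[ -0.09 -72.    -0.49]
```

>>> {"op": "drive_tool", "data": {"rows": [[230,0,-0.018,0,0,0,0],[230,0,-0.036,0,0,0,0],[230,0,-0.054,0,0,0,0],[230,0,-0.072,0,0,0,0],[230,0,-0.072,0,0,0,0]]}}

```text
time: 24.38
tcp_pos: [540.1, 239.0, 106.3]
tool_rot: [0.001, 0.76, 0.649, 0.0]
wrist_force: [0.1, -0.7, -1.8]
gripper_width: 12.9
```

>>> {"op": "drive_tool", "data": {"rows": [[230,0,0,0,0,0,0],[230,0,0,0.004,0,0,0],[230,0,0,0.008,0,0,0],[230,0,0,0.012,0,0,0],[230,0,0,0.012,0,0,0]]}}

```text
time: 24.8
tcp_pos: [544.7, 238.6, 93.4]
tool_rot: [0.002, 0.761, 0.649, 0.002]
wrist_force: [0.7, 0.7, -1.9]
gripper_width: 13.3
```

>>> {"op": "drive_tool", "data": {"rows": [[230,0,0,0.003,0,0,0],[230,0,0,0.006,0,0,0],[230,0,0,0.006,0,0,0]]}}

```text
time: 25.05
tcp_pos: [544.9, 238.8, 90.1]
tool_rot: [0.003, 0.761, 0.649, 0.003]
wrist_force: [-1.1, -0.9, 7.8]
gripper_width: 12.8
```

```bash
python3 - <<'E'
from plan import *
st();p,R=cur();q=p-O;print(q@EX,q@EY)
E
```

```text
25.05 [544.9 238.8  90.1] y [ 0.99 -0.16  0.01] z [ 0.01 -0.   -1.  ] q [ 0.34  0.49  1.66 -0.    0.98  0.5 ] F [-1.1 -0.9  7.8] w 12.8
83.70427386238889 13.397670775568127
```

>>> {"op": "drive_tool", "data": {"rows": [[150,0,0,0,0,0,0],[150,0,0,0,0,0,0],[150,0,0,0,0,0,0],[150,0,0,-0.04,0,0,0],[150,0,0,-0.08,0,0,0]]}}

```text
time: 25.47
tcp_pos: [541.3, 238.0, 166.2]
tool_rot: [0.001, 0.761, 0.649, -0.002]
wrist_force: [0.5, 1.0, 0.3]
gripper_width: 35.0
```

>>> {"op": "drive_tool", "data": {"rows": [[60,-0.03,0,-0.03,0,0,0],[60,-0.07,0,-0.06,0,0,0],[60,-0.11,0,-0.09,0,0,0],[60,-0.15,0,-0.09,0,0,0],[60,-0.19,0,-0.09,0,0,0]]}}

```text
time: 25.88
tcp_pos: [516.2, 61.6, 260.8]
tool_rot: [0.004, 0.76, 0.649, 0.005]
wrist_force: [0.4, -0.2, -1.1]
gripper_width: 65.5
```

>>> {"op": "drive_tool", "data": {"rows": [[60,-0.04,0,0,0,0,0],[60,-0.08,0,0,0,0,0],[60,-0.12,0,0,0,0,0],[60,-0.16,0,0,0,0,0],[60,-0.16,0,0,0,0,0]]}}

```text
time: 26.3
tcp_pos: [488.7, -102.1, 257.9]
tool_rot: [0.004, 0.763, 0.647, 0.001]
wrist_force: [0.3, -0.4, 0.3]
gripper_width: 65.6
```

```bash
python3 - <<'E'
from plan import *
st()
I,D=read_camera('top');C=cloud('top',D);x,y,z=np.moveaxis(C,-1,0)
np.save('top8.npy',D);np.save('top8i.npy',I)
I2,D2=read_camera('side');np.save('side8.npy',D2);np.save('side8i.npy',I2)
m=((z>90)&(z<108)&(x>430)&(x<570)&(y>90)&(y<222))
P=C[m];Q=P-O;X=Q@EX;Y=Q@EY;print('z',np.percentile(z[m],[10,50,90]),'X',np.percentile(X,[1,50,99]),'Y',np.percentile(Y,[2,50,98]),len(P),rect(P))
P=C[(z>90)&(z<106)&(x>500)&(x<600)&(y>223)&(y<290)];t=P.mean(0);q=t-O;print('tab',t,len(P),q@EX,q@EY)
print(drv(I,C,'y'),drv(I,C,'r'))
a=I2[110:250,160:340,::-1];b=I[160:300,140:320,::-1]
cv2.imwrite('pics/c8.png',np.hstack([cv2.resize(a,(400,311)),cv2.resize(b,(400,311))]))
E
```

```text
26.3 [ 488.7 -102.1  257.9] y [ 0.99 -0.16  0.01] z [ 0.01 -0.01 -1.  ] q [-0.29  0.19  1.65 -0.    1.3  -0.12] F [ 0.3 -0.4  0.3] w 65.6
z [ 93.05  99.84 103.37] X [-54.04  -1.54  50.14] Y [27.21 52.52 79.07] 279 (array([492. , 160.3]), array([105.2,  52.9]), 81.1)
tab [543.62 243.07  98.34] 64 87.75392457095462 15.296333924521514
((array([ 453.6, -220.2]), array([74.7, 20.7]), 89.4), array([ 453.2 , -220.64,   20.55]), 159) ((array([ 614.5, -257.7]), array([70. , 18.1]), 85.3), array([ 613.23, -257.54,   20.81]), 133)
```

View pics/c8.png

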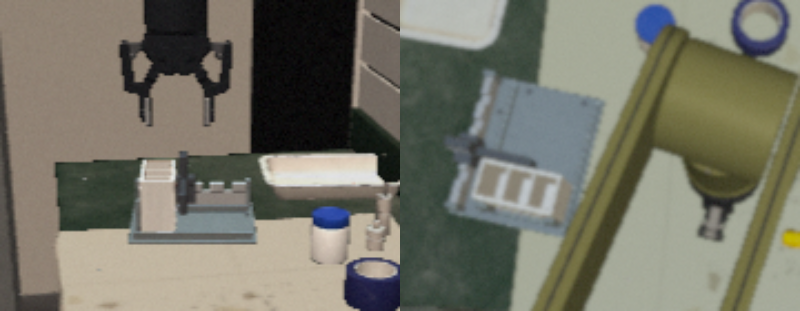

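```bash
cat >> plan.py <<'E'
def shaft(I,C,kind):
    r=drv(I,C,kind);(c,s,a),mn,n=r
    P=mn.copy()
    h=cv2.cvtColor(I,cv2.COLOR_RGB2HSV);hh=h[...,0]
    col=(((hh>20)&(hh<35)) if kind=='y' else ((hh<6)|(hh>174)))&(h[...,1]>150)
    m=col&(abs(C[...,0]-c[0])<60)&(abs(C[...,1]-c[1])<60)&(C[...,2]<60)
    Q=C[m][:,:2];Q=Q[np.linalg.norm(Q-c,axis=1)<50]
    ce=Q.mean(0);v=np.linalg.svd(Q-ce)[2][0];return c,ce,v,np.degrees(np.arctan2(v[1],v[0]))
E
python3 - <<'E'
from plan import *
for n in('0','8'):
    I=np.load(f'top{n}i.npy');C=cloud('top',np.load(f'top{n}.npy'))
    for k in'yr':print(n,k,shaft(I,C,k))
f=lambda u,v:w('top',(140+(u+.5)/2.667-.5,130+(v+.5)/2.667-.5),z=10)
print('ytip',f(607,377),'rtip',f(612,244), 'ybutt',f(459,369),'rbutt',f(498,227))
I=np.load('side8i.npy');cv2.imwrite('pics/s9.png',cv2.resize(I[235:335,210:330,::-1],(720,600),interpolation=cv2.INTER_CUBIC))
c=(453,-220.5,11)
A=cp(c,0,-25,(12,9),90)
plan([((470,-180,220),Rd(-2,-10)),A,cp(c,0,-25,(12,9))],110,wmax=7,vmax=36)
E
```

```text
0 y (array([ 452.2, -220.4]), array([ 451.96, -220.23]), array([-0., -1.]), np.float64(-90.11685376812966))
0 r (array([ 614.4, -257.1]), array([ 613.8 , -256.91]), array([-0.11, -0.99]), np.float64(-96.45968898615567))
8 y (array([ 453.6, -220.2]), array([ 453.2 , -220.64]), array([-0.06, -1.  ]), np.float64(-93.46162304294418))
8 r (array([ 614.5, -257.7]), array([ 613.23, -257.54]), array([-0.1 , -0.99]), np.float64(-96.00860328302392))
ytip [ 453.12 -348.85   10.  ] rtip [ 605.57 -352.87   10.  ] ybutt [ 452.08 -183.07   10.  ] rbutt [ 617.83 -221.1    10.  ]
[[110,-0.0284,-0.0019,0.0125,-0.0017,-0.0583,-0.0427],[110,-0.0567,-0.0039,0.0251,-0.0035,-0.1165,-0.0854],[110,-0.0851,-0.0058,0.0376,-0.0052,-0.1748,-0.1281]]
--at [ 470. -180.  220.] 93 12
[[110,0.0072,-0.0043,0.0293,-0.0026,-0.0654,-0.0083],[110,0.0144,-0.0086,0.0585,-0.0053,-0.1309,-0.0167],[110,0.0216,-0.013,0.0878,-0.0079,-0.1963,-0.025],[110,0.0288,-0.0173,0.117,-0.0105,-0.2618,-0.0334]]
--at [ 453. -171.  100.] 122 15
[[110,-0.0,0.0,0.03,0.0,0.0,0.0],[110,0.0,0.0,0.06,0.0,0.0,0.0],[110,0.0,0.0,0.09,0.0,0.0,0.0]]
--at [ 453. -209.   18.] 90 0
```

View pics/s9.png

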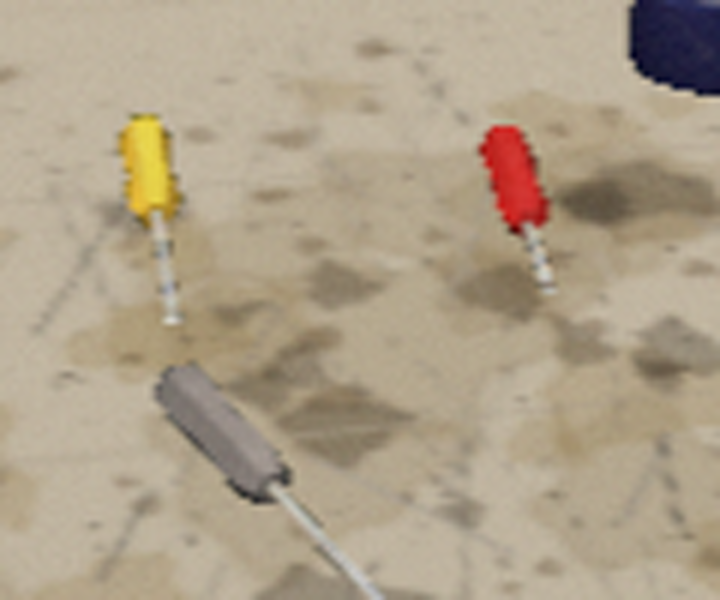

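>>> {"op": "drive_tool", "data": {"rows": [[110,-0.028,-0.002,0.0125,-0.002,-0.058,-0.043],[110,-0.057,-0.004,0.025,-0.0035,-0.1165,-0.085],[110,-0.085,-0.006,0.038,-0.005,-0.175,-0.128],[110,-0.085,-0.006,0.038,-0.005,-0.175,-0.128]]}}

```text
time: 26.73
tcp_pos: [468.2, -178.3, 217.2]
tool_rot: [0.059, 0.714, 0.695, -0.065]
wrist_force: [-0.8, 1.1, -0.4]
gripper_width: 48.4
```

>>> {"op": "drive_tool", "data": {"rows": [[110,0.007,-0.004,0.029,-0.0026,-0.0654,-0.008],[110,0.0144,-0.0086,0.0585,-0.005,-0.131,-0.017],[110,0.0216,-0.013,0.088,-0.008,-0.196,-0.025],[110,0.029,-0.017,0.117,-0.01,-0.262,-0.033],[110,0.029,-0.017,0.117,-0.01,-0.262,-0.033]]}}

```text
time: 27.15
tcp_pos: [449.1, -165.6, 94.2]
tool_rot: [0.149, 0.687, 0.694, -0.156]
wrist_force: [-1.6, 1.2, -0.7]
gripper_width: 48.1
```

>>> {"op": "drive_tool", "data": {"rows": [[110,0,0,0,0,0,0],[110,0,0,0,0,0,0]]}}

```text
time: 27.32
tcp_pos: [455.6, -169.0, 100.6]
tool_rot: [0.154, 0.689, 0.692, -0.152]
wrist_force: [-0.0, -0.5, 0.2]
gripper_width: 48.5
```

```bash
python3 - <<'E'
from plan import *
st()
I,D=read_camera('side');C=cloud('side',D)
print(drv(I,C,'y'),drv(I,C,'r'))
C=cloud('side',np.load('side8.npy'));print('before',drv(np.load('side8i.npy'),C,'y'),drv(np.load('side8i.npy'),C,'r'))
c=(453,-220.5,11)
plan([cp(c,0,-25,(12,9))],110)
E
```

```text
27.3167 [ 455.6 -169.   100.6] y [1.   0.01 0.  ] z [ 0.   -0.42 -0.91] q [-0.14  0.37  1.98 -0.61  0.82  0.29] F [-0.  -0.5  0.2] w 48.5
((array([ 452.6, -226.8]), array([77.8, 20.2]), 88.6), array([ 452.18, -232.3 ,   17.94]), 120) ((array([ 613.9, -265.3]), array([76.1, 19.3]), 84.7), array([ 611.86, -269.67,   17.76]), 118)
before ((array([ 452.5, -229.4]), array([77.9, 20.5]), 88.4), array([ 452.19, -232.27,   17.91]), 120) ((array([ 613.5, -264.2]), array([79.7, 18.7]), 84.7), array([ 611.87, -269.07,   17.61]), 118)
[[110,-0.0003,-0.0012,0.0307,0.0016,0.0002,0.0008],[110,-0.0005,-0.0024,0.0614,0.0033,0.0003,0.0016],[110,-0.0008,-0.0037,0.0921,0.0049,0.0005,0.0024]]
--at [ 453. -209.   18.] 92 0
```

>>> {"op": "drive_tool", "data": {"rows": [[110,0,-0.001,0.03,0,0,0],[110,0,-0.002,0.06,0,0,0],[110,0,-0.003,0.082,0,0,0],[110,0,-0.003,0.088,0,0,0],[110,0,-0.003,0.088,0,0,0]]}}

```text
time: 27.78
tcp_pos: [451.6, -208.6, 20.4]
tool_rot: [0.154, 0.69, 0.691, -0.153]
wrist_force: [0.8, -0.1, -0.1]
gripper_width: 48.7
```

>>> {"op": "drive_tool", "data": {"rows": [[110,0,0,0,0,0,0],[110,0,0,0,0,0,0]]}}

```text
time: 27.95
tcp_pos: [452.3, -207.5, 21.6]
tool_rot: [0.155, 0.689, 0.691, -0.152]
wrist_force: [-0.2, 0.7, -0.9]
gripper_width: 48.2
```

Lower by 4 mm more (straight along z), then close and lift.

>>> {"op": "drive_tool", "data": {"rows": [[110,0,0,0.002,0,0,0],[110,0,0,0.004,0,0,0],[110,0,0,0.004,0,0,0]]}}

```text
time: 28.2
tcp_pos: [451.3, -208.7, 16.8]
tool_rot: [0.154, 0.689, 0.692, -0.153]
wrist_force: [-0.7, 0.1, -0.7]
gripper_width: 48.7
```

>>> {"op": "drive_tool", "data": {"rows": [[230,0,0,0,0,0,0],[230,0,0,0,0,0,0],[230,0,0,0,0,0,0],[230,0,0,0,0,0,0],[230,0,0,0,0,0,0]], "grip_force": 60}}

```text
time: 28.62
tcp_pos: [452.1, -209.4, 18.5]
tool_rot: [0.156, 0.689, 0.692, -0.153]
wrist_force: [-0.7, 2.8, 16.5]
gripper_width: 22.5
```

```bash
python3 - <<'E'
from plan import *
st();p,R=cur()
CC=np.array((492.5,160.5,0));bay=CC+33*EX
G=(12,9);F=(-9,12)
f=cp(bay+[0,0,240],-9,65,F)
plan([(p+[0,0,180],R),cp((460,-60,250),-4,20,(0,12)),f],230,wmax=7,vmax=34)
E
```

```text
28.6167 [ 452.1 -209.4   18.5] y [1.   0.01 0.  ] z [ 0.   -0.43 -0.91] q [-0.22  0.53  2.06 -0.81  0.61  0.46] F [-0.7  2.8 16.5] w 22.5
[[230,-0.0128,0.0001,-0.0271,0.0,0.0,0.0],[230,-0.0256,0.0001,-0.0543,0.0,0.0,0.0],[230,-0.0384,0.0002,-0.0814,0.0,0.0,0.0],[230,-0.0511,0.0003,-0.1086,0.0,0.0,0.0],[230,-0.0639,0.0003,-0.1357,0.0,0.0,0.0]]
[[230,-0.0128,0.0001,-0.0271,0.0,0.0,0.0]]
--at [ 452. -209.  198.] 180 0
[[230,0.0156,0.0013,-0.0171,0.0008,0.1127,0.0109],[230,0.0313,0.0025,-0.0342,0.0016,0.2254,0.0219],[230,0.0469,0.0038,-0.0513,0.0025,0.3381,0.0328],[230,0.0625,0.005,-0.0684,0.0033,0.4508,0.0437],[230,0.0782,0.0063,-0.0855,0.0041,0.5635,0.0547]]
[[230,0.0224,0.0001,-0.0061,0.0008,0.1127,0.0109],[230,0.0448,0.0003,-0.0122,0.0016,0.2254,0.0219]]
--at [460. -59. 260.] 162 45
[[230,0.0287,0.0024,0.0116,-0.0076,0.0981,0.0083],[230,0.0573,0.0048,0.0232,-0.0151,0.1962,0.0165],[230,0.086,0.0072,0.0349,-0.0227,0.2943,0.0248],[230,0.1146,0.0096,0.0465,-0.0302,0.3924,0.033],[230,0.1433,0.0121,0.0581,-0.0378,0.4906,0.0413]]
[[230,0.0198,0.0007,0.0238,-0.0076,0.0981,0.0083],[230,0.0397,0.0014,0.0477,-0.0151,0.1962,0.0165],[230,0.0595,0.0021,0.0715,-0.0227,0.2943,0.0248]]
--at [497. 186. 251.] 248 45
```

>>> {"op": "drive_tool", "data": {"rows": [[230,-0.013,0,-0.027,0,0,0],[230,-0.0256,0,-0.054,0,0,0],[230,-0.038,0,-0.081,0,0,0],[230,-0.051,0,-0.109,0,0,0],[230,-0.07,0,-0.15,0,0,0]]}}

```text
time: 29.03
tcp_pos: [449.0, -207.7, 177.9]
tool_rot: [0.151, 0.689, 0.692, -0.154]
wrist_force: [0.8, -1.6, -0.1]
gripper_width: 22.0
```

>>> {"op": "drive_tool", "data": {"rows": [[230,-0.006,0,-0.013,0,0,0],[230,0.01,0.001,-0.03,0.001,0.113,0.011],[230,0.025,0.003,-0.047,0.002,0.225,0.022],[230,0.041,0.004,-0.064,0.0025,0.338,0.033],[230,0.056,0.005,-0.081,0.003,0.451,0.044]]}}

```text
time: 29.45
tcp_pos: [456.0, -121.8, 229.5]
tool_rot: [-0.004, 0.72, 0.694, 0.01]
wrist_force: [-0.7, -0.5, -2.3]
gripper_width: 22.1
```

```bash
python3 - <<'E'
from plan import *
st();p,R=cur()
CC=np.array((492.5,160.5,0));bay=CC+33*EX
I,D=read_camera('side');cv2.imwrite('pics/s10.png',cv2.resize(I[100:280,160:340,::-1],(540,540)))
plan([cp((460,-60,250),-4,20,(0,12)),cp(bay+[0,0,240],-9,65,(-9,12))],230,wmax=7,vmax=34)
E
```

```text
29.45 [ 456.  -121.8  229.5] y [ 1.   -0.04  0.01] z [ 0.01  0.02 -1.  ] q [-0.37  0.18  1.74  0.02  1.22 -0.34] F [-0.7 -0.5 -2.3] w 22.1
[[230,0.021,0.0002,-0.0092,0.0018,0.1082,0.0104],[230,0.042,0.0003,-0.0184,0.0035,0.2163,0.0208],[230,0.063,0.0005,-0.0277,0.0053,0.3245,0.0313]]
--at [460. -59. 260.] 69 19
[[230,0.0287,0.0024,0.0116,-0.0076,0.0981,0.0083],[230,0.0573,0.0048,0.0232,-0.0151,0.1962,0.0165],[230,0.086,0.0072,0.0349,-0.0227,0.2943,0.0248],[230,0.1146,0.0096,0.0465,-0.0302,0.3924,0.033],[230,0.1433,0.0121,0.0581,-0.0378,0.4906,0.0413]]
[[230,0.0198,0.0007,0.0238,-0.0076,0.0981,0.0083],[230,0.0397,0.0014,0.0477,-0.0151,0.1962,0.0165],[230,0.0595,0.0021,0.0715,-0.0227,0.2943,0.0248]]
--at [497. 186. 251.] 248 45
```

View pics/s10.png

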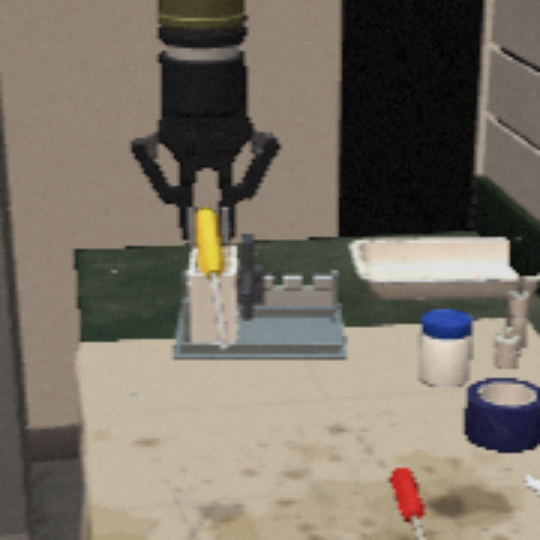

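>>> {"op": "drive_tool", "data": {"rows": [[230,0.021,0,-0.009,0.002,0.108,0.01],[230,0.042,0,-0.018,0.0035,0.216,0.021],[230,0.063,0,-0.028,0.005,0.3245,0.031],[230,0.063,0,-0.028,0.005,0.3245,0.031]]}}

```text
time: 29.83
tcp_pos: [457.7, -61.2, 256.6]
tool_rot: [-0.118, 0.722, 0.671, 0.122]
wrist_force: [-0.3, -1.9, -0.6]
gripper_width: 21.7
```

>>> {"op": "drive_tool", "data": {"rows": [[230,0.0287,0.0024,0.0116,-0.0076,0.098,0.008],[230,0.057,0.005,0.023,-0.015,0.196,0.0165],[230,0.086,0.007,0.035,-0.023,0.294,0.025],[230,0.115,0.01,0.0465,-0.03,0.392,0.033],[230,0.143,0.012,0.058,-0.038,0.49,0.041]]}}

```text
time: 30.25
tcp_pos: [480.1, 92.4, 248.1]
tool_rot: [-0.265, 0.686, 0.607, 0.302]
wrist_force: [0.1, 0.2, -0.9]
gripper_width: 22.1
```

>>> {"op": "drive_tool", "data": {"rows": [[230,0.02,0.001,0.024,-0.0076,0.098,0.008],[230,0.04,0.001,0.048,-0.015,0.196,0.0165],[230,0.06,0.002,0.0715,-0.023,0.294,0.025],[230,0.06,0.002,0.0715,-0.023,0.294,0.025],[230,0.06,0.002,0.0715,-0.023,0.294,0.025]]}}

```text
time: 30.67
tcp_pos: [491.6, 185.3, 242.3]
tool_rot: [-0.349, 0.645, 0.55, 0.4]
wrist_force: [0.2, -0.9, -1.4]
gripper_width: 21.9
```

```bash
python3 - <<'E'
from plan import *
st();p,R=cur()
CC=np.array((492.5,160.5,0));bay=CC+33*EX;print('bay',bay)
for cam in('side','top'):
    I,D=read_camera(cam);C=cloud(cam,D)
    h=cv2.cvtColor(I,cv2.COLOR_RGB2HSV)
    m=(h[...,0]>20)&(h[...,0]<35)&(h[...,1]>130)&(abs(C[...,0]-bay[0])<70)&(abs(C[...,1]-bay[1])<70)&(C[...,2]>150)
    P=C[m];print(cam,len(P),P.mean(0),P.min(0),P.max(0))
    # axis tilt from side
    if len(P)>20:
        v=np.linalg.svd(P-P.mean(0))[2][0];print(v)
    np.save(cam+'11i.npy',I);np.save(cam+'11.npy',D)
plan([cp(bay+[0,0,240],-9,65,(-9,12))],230,wmax=7,vmax=34)
s,t=np.load('side11i.npy'),np.load('top11i.npy')
cv2.imwrite('pics/c11.png',np.hstack([cv2.resize(s[130:230,190:290,::-1],(400,400),interpolation=cv2.INTER_CUBIC),cv2.resize(t[180:280,130:230,::-1],(400,400),interpolation=cv2.INTER_CUBIC)]))
E
```

```text
30.6667 [491.6 185.3 242.3] y [ 0.99 -0.15 -0.01] z [ 0.13  0.89 -0.44] q [-0.38  0.42  1.99  1.1   1.38 -0.84] F [ 0.2 -0.9 -1.4] w 21.9
bay [497.66 193.09   0.  ]
side 64 [489.71 184.01 210.1 ] [481.59 175.57 188.31] [498.17 198.33 227.42]
[-0.02  0.03 -1.  ]
top 113 [491.84 187.97 255.67] [482.4  181.06 210.04] [504.09 201.38 273.24]
[-0.02  0.18  0.98]
[[230,0.0072,0.0026,-0.0009,-0.0039,0.0157,-0.0029]]
--at [497. 186. 251.] 8 1
```

View pics/c11.png

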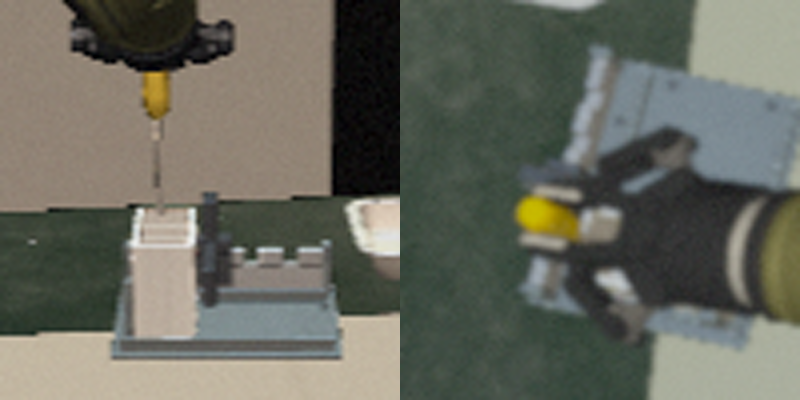

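```bash
python3 - <<'E'
from plan import *
for uv in((190+161.5/4-.4,130+207/4-.4),(190+157/4-.4,130+125/4-.4)):
    a=w('side',uv,z=0);b=w('side',uv,z=300);
    k=(193-a[1])/(b[1]-a[1]);print(a+k*(b-a))
C=cloud('top',np.load('top11.npy'));I=np.load('top11i.npy');h=cv2.cvtColor(I,cv2.COLOR_RGB2HSV)
m=(h[...,0]>20)&(h[...,0]<35)&(h[...,1]>130)&(abs(C[...,0]-497)<70)&(abs(C[...,1]-193)<70)&(C[...,2]>262);P=C[m];print('butt',rect(P),P.mean(0))
# compare arm rim location from side: cup rim corners check
print(proj('side',[497.7,193,100]),proj('side',[492.5,160.5,100]))
p,R=cur()
plan([(p+[4.5,1,0],Rd(-9,65)),(p+[4.5,1,-85],Rd(-9,65))],230,wmax=7,vmax=34)
E
```

```text
[493.8  193.   105.39]
[491.36 193.   180.08]
butt (array([492.5, 191. ]), array([19.7, 19. ]), 10.8) [491.81 190.92 268.19]
[231.11 182.75] [230.76 185.79]
[[230,0.0008,0.0043,0.0015,-0.0039,0.0157,-0.0029]]
--at [498. 185. 244.] 5 1
[[230,-0.0257,0.0,0.012,0.0,0.0,0.0],[230,-0.0514,0.0,0.0239,0.0,0.0,0.0],[230,-0.077,0.0,0.0359,0.0,0.0,0.0]]
--at [498. 185. 159.] 85 0
```

>>> {"op": "drive_tool", "data": {"rows": [[230,0.001,0.004,0.001,0,0,0],[230,0.001,0.004,0.001,0,0,0],[230,0.001,0.004,0.001,0,0,0],[230,-0.009,0.004,0.0055,0,0,0],[230,-0.018,0.004,0.01,0,0,0]]}}

```text
time: 31.18
tcp_pos: [498.7, 184.1, 225.1]
tool_rot: [-0.345, 0.644, 0.55, 0.404]
wrist_force: [-0.8, 0.1, -0.4]
gripper_width: 21.5
```

>>> {"op": "drive_tool", "data": {"rows": [[230,-0.015,0,0.007,0,0,0],[230,-0.03,0,0.014,0,0,0],[230,-0.045,0,0.021,0,0,0],[230,-0.058,0,0.027,0,0,0],[230,-0.058,0,0.027,0,0,0]]}}

```text
time: 31.6
tcp_pos: [497.4, 183.6, 158.4]
tool_rot: [-0.348, 0.645, 0.549, 0.402]
wrist_force: [0.4, 0.4, -1.1]
gripper_width: 22.0
```

>>> {"op": "drive_tool", "data": {"rows": [[150,0,0,0,0,0,0],[150,0,0,0,0,0,0],[150,0,0,0,0,0,0],[150,0,0,0,0,0,0],[120,0,0,0,0,0,0]]}}

```text
time: 32.02
tcp_pos: [498.0, 183.9, 161.6]
tool_rot: [-0.346, 0.644, 0.55, 0.404]
wrist_force: [-0.3, 0.5, -0.4]
gripper_width: 44.6
```

>>> {"op": "drive_tool", "data": {"rows": [[120,0,0,-0.02,0,0,0],[120,0,0,-0.045,0,0,0],[120,0,0,-0.08,0,0,0],[120,0.035,0,-0.1,0,0,0],[120,0.07,0,-0.11,0,0,0]]}}

```text
time: 32.43
tcp_pos: [488.3, 113.5, 272.7]
tool_rot: [-0.346, 0.646, 0.548, 0.404]
wrist_force: [1.1, 0.5, -0.4]
gripper_width: 45.4
```

>>> {"op": "drive_tool", "data": {"rows": [[120,0,0,-0.035,0,-0.1,0],[120,0,0,-0.07,0,-0.2,0],[120,0,0,-0.105,0,-0.3,0],[120,0,0,-0.14,0,-0.4,0],[120,0,0,-0.14,0,-0.5,0]]}}

```text
time: 32.85
tcp_pos: [469.8, -14.3, 335.8]
tool_rot: [-0.194, 0.726, 0.618, 0.231]
wrist_force: [0.9, 0.6, -0.7]
gripper_width: 45.2
```

```bash
python3 - <<'E'
from plan import *
st()
for cam in('side','top'):
    I,D=read_camera(cam);C=cloud(cam,D);np.save(cam+'12i.npy',I);np.save(cam+'12.npy',D)
    h=cv2.cvtColor(I,cv2.COLOR_RGB2HSV)
    m=(h[...,0]>20)&(h[...,0]<35)&(h[...,1]>130)&(abs(C[...,0]-497)<90)&(abs(C[...,1]-193)<90)
    P=C[m]
    if len(P):
        v=np.linalg.svd(P-P.mean(0))[2][0];print(cam,len(P),P.mean(0),P.min(0),P.max(0),v)
    print(cam,drv(I,C,'r'))
I,C=np.load('top12i.npy'),cloud('top',np.load('top12.npy'))
try: print(shaft(I,C,'r'))
except Exception as e: print(e)
E
```

```text
32.85 [469.8 -14.3 335.8] y [ 0.99 -0.16  0.01] z [ 0.1   0.57 -0.82] q [-0.55  0.16  1.65  0.56  1.58 -0.45] F [ 0.9  0.6 -0.7] w 45.2
side 116 [505.81 194.76 135.62] [497.72 183.49  95.7 ] [516.91 212.29 173.85] [0.02 0.17 0.99]
side ((array([ 613.3, -265.2]), array([73.2, 18.9]), 84.8), array([ 611.85, -269.46,   17.73]), 119)
top 134 [506.67 204.11 149.91] [496.88 188.33  -0.68] [535.35 275.73 176.8 ] [ 0.09  0.21 -0.97]
top ((array([ 684.1, -466.2]), array([52.2,  9.8]), 20.0), array([ 678.16, -467.61,   30.02]), 66)
(array([ 684.1, -466.2]), array([ 673.1 , -473.07]), array([-0.79, -0.62]), np.float64(-141.82377480962455))
```

```bash
python3 - <<'E'
from plan import *
c=(614,-260,11)
plan([((560,-150,260),Rd(-7,10)),cp(c,-5.8,-25,(12,9),100)],110,wmax=7,vmax=38)
E
```

```text
[[110,-0.0294,0.0223,-0.0021,0.0036,-0.0889,-0.0058],[110,-0.0587,0.0446,-0.0042,0.0072,-0.1778,-0.0116],[110,-0.0881,0.067,-0.0063,0.0108,-0.2667,-0.0173],[110,-0.1174,0.0893,-0.0084,0.0144,-0.3556,-0.0231],[110,-0.1468,0.1116,-0.0105,0.018,-0.4445,-0.0289]]
--at [ 560. -150.  260.] 185 26
[[110,-0.0124,0.011,0.0234,-0.0005,-0.1018,-0.0035],[110,-0.0249,0.022,0.0468,-0.0009,-0.2036,-0.007],[110,-0.0373,0.0329,0.0702,-0.0014,-0.3054,-0.0105],[110,-0.0498,0.0439,0.0936,-0.0019,-0.4072,-0.0141],[110,-0.0622,0.0549,0.117,-0.0023,-0.509,-0.0176]]
[[110,0.0004,0.0108,0.0266,-0.0005,-0.1018,-0.0035]]
--at [ 619. -207.  109.] 172 35
```

>>> {"op": "drive_tool", "data": {"rows": [[110,-0.029,0.022,-0.002,0.0036,-0.089,-0.006],[110,-0.059,0.045,-0.004,0.007,-0.178,-0.012],[110,-0.088,0.067,-0.006,0.011,-0.267,-0.017],[110,-0.117,0.089,-0.008,0.0144,-0.356,-0.023],[110,-0.147,0.112,-0.0105,0.018,-0.4445,-0.029]]}}

```text
time: 33.37
tcp_pos: [558.0, -150.0, 252.6]
tool_rot: [-0.063, 0.746, 0.66, 0.062]
wrist_force: [-0.0, -0.5, -0.4]
gripper_width: 48.7
```

>>> {"op": "drive_tool", "data": {"rows": [[110,-0.012,0.011,0.023,0,-0.102,-0.0035],[110,-0.025,0.022,0.047,-0.001,-0.204,-0.007],[110,-0.037,0.033,0.07,-0.001,-0.305,-0.0105],[110,-0.05,0.044,0.094,-0.002,-0.407,-0.014],[110,-0.062,0.055,0.117,-0.002,-0.509,-0.0176]]}}

```text
time: 33.78
tcp_pos: [605.6, -196.1, 125.2]
tool_rot: [0.106, 0.732, 0.661, -0.127]
wrist_force: [0.0, -0.8, -0.4]
gripper_width: 48.6
```

>>> {"op": "drive_tool", "data": {"rows": [[110,0,0.011,0.0266,0,-0.102,-0.0035],[110,0,0.011,0.0266,0,-0.102,-0.0035],[110,0,0.011,0.0266,0,-0.102,-0.0035],[110,0,0.011,0.0266,0,-0.102,-0.0035]]}}

```text
time: 34.12
tcp_pos: [615.7, -206.0, 102.0]
tool_rot: [0.138, 0.724, 0.655, -0.163]
wrist_force: [0.3, -0.5, -0.4]
gripper_width: 48.5
```

```bash
python3 - <<'E'
from plan import *
st()
I,D=read_camera('side');C=cloud('side',D);print(drv(I,C,'r'))
c=(614,-260,11)
plan([cp(c,-5.8,-25,(12,9))],110)
E
```

```text
34.1167 [ 615.7 -206.   102. ] y [ 0.99 -0.1  -0.01] z [-0.06 -0.41 -0.91] q [-0.16  0.56  1.58 -0.5   1.05  0.2 ] F [ 0.3 -0.5 -0.4] w 48.5
((array([ 613.9, -264.9]), array([76.7, 19.2]), 85.9), array([ 611.86, -269.4 ,   17.7 ]), 119)
[[110,-0.0009,0.0013,0.0317,-0.0032,-0.0018,0.0006],[110,-0.0017,0.0025,0.0635,-0.0064,-0.0037,0.0013],[110,-0.0026,0.0038,0.0952,-0.0096,-0.0055,0.0019]]
--at [ 615. -249.   18.] 95 1
```

>>> {"op": "drive_tool", "data": {"rows": [[110,-0.001,0.001,0.03,-0.003,0,0],[110,-0.002,0.0025,0.06,-0.006,0,0],[110,-0.002,0.003,0.082,-0.008,0,0],[110,-0.002,0.003,0.09,-0.008,0,0],[110,-0.002,0.003,0.09,-0.008,0,0]]}}

```text
time: 34.58
tcp_pos: [613.9, -247.7, 22.3]
tool_rot: [0.143, 0.725, 0.655, -0.16]
wrist_force: [0.5, 0.1, -0.5]
gripper_width: 48.6
```

>>> {"op": "drive_tool", "data": {"rows": [[110,0,0,0,0,0,0],[110,0,0,0,0,0,0]]}}

```text
time: 34.75
tcp_pos: [616.6, -246.5, 24.4]
tool_rot: [0.145, 0.724, 0.655, -0.159]
wrist_force: [0.0, 1.0, -0.1]
gripper_width: 48.6
```

>>> {"op": "drive_tool", "data": {"rows": [[110,0,0,0.003,0,0,0],[110,0,0,0.0065,0,0,0],[110,0,0,0.0065,0,0,0],[110,0,0,0.0065,0,0,0]]}}

```text
time: 35.08
tcp_pos: [615.2, -248.5, 16.3]
tool_rot: [0.143, 0.724, 0.656, -0.16]
wrist_force: [-0.2, 0.2, 1.0]
gripper_width: 48.3
```

>>> {"op": "drive_tool", "data": {"rows": [[230,0,0,0,0,0,0],[230,0,0,0,0,0,0],[230,0,0,0,0,0,0],[230,0,0,0,0,0,0],[230,0,0,0,0,0,0]], "grip_force": 60}}

```text
time: 35.5
tcp_pos: [617.0, -249.2, 18.6]
tool_rot: [0.146, 0.724, 0.656, -0.159]
wrist_force: [0.7, 1.7, 10.6]
gripper_width: 22.3
```

```bash
python3 - <<'E'
from plan import *
st();p,R=cur()
CC=np.array((492.5,160.5,0));bay=CC-33*EX;print(bay)
f=cp(bay+[0,0,215],-9,65,(-9,12))
plan([(p+[-20,10,190],R),cp((500,-60,250),-6,25,(0,12)),f],230,wmax=7,vmax=36)
E
```

```text
35.5 [ 617.  -249.2   18.6] y [ 0.99 -0.1   0.  ] z [-0.04 -0.42 -0.91] q [-0.22  0.67  1.63 -0.58  0.87  0.26] F [ 0.7  1.7 10.6] w 22.3
[487.34 127.91   0.  ]
[[230,-0.0121,-0.0034,-0.0293,0.0,0.0,0.0],[230,-0.0242,-0.0068,-0.0586,0.0,0.0,0.0],[230,-0.0364,-0.0102,-0.0879,0.0,0.0,0.0],[230,-0.0485,-0.0137,-0.1172,0.0,0.0,0.0],[230,-0.0606,-0.0171,-0.1465,0.0,0.0,0.0]]
[[230,-0.0121,-0.0034,-0.0293,0.0,0.0,0.0]]
--at [ 597. -239.  209.] 191 0
[[230,0.0165,-0.0142,-0.0148,0.0003,0.1089,0.0009],[230,0.033,-0.0285,-0.0296,0.0005,0.2177,0.0018],[230,0.0496,-0.0427,-0.0444,0.0008,0.3266,0.0027],[230,0.0661,-0.057,-0.0592,0.0011,0.4354,0.0036],[230,0.0826,-0.0712,-0.074,0.0014,0.5443,0.0044]]
[[230,0.0217,-0.0143,-0.0041,0.0003,0.1089,0.0009],[230,0.0435,-0.0287,-0.0082,0.0005,0.2177,0.0018],[230,0.0652,-0.043,-0.0123,0.0008,0.3266,0.0027]]
--at [500. -59. 260.] 211 50
[[230,0.0244,-0.0054,0.0176,-0.0063,0.1163,0.0063],[230,0.0488,-0.0109,0.0353,-0.0126,0.2327,0.0126],[230,0.0733,-0.0163,0.0529,-0.0189,0.349,0.0189],[230,0.0977,-0.0217,0.0706,-0.0252,0.4653,0.0252],[230,0.1221,-0.0272,0.0882,-0.0315,0.5816,0.0315]]
[[230,0.0106,-0.0067,0.0279,-0.0063,0.1163,0.0063]]
--at [486. 121. 226.] 184 40
```

>>> {"op": "drive_tool", "data": {"rows": [[230,-0.012,-0.003,-0.029,0,0,0],[230,-0.024,-0.007,-0.059,0,0,0],[230,-0.036,-0.01,-0.088,0,0,0],[230,-0.0485,-0.0137,-0.117,0,0,0],[230,-0.072,-0.02,-0.175,0,0,0]]}}

```text
time: 35.92
tcp_pos: [596.6, -239.3, 183.3]
tool_rot: [0.141, 0.724, 0.656, -0.161]
wrist_force: [1.7, -0.3, -0.6]
gripper_width: 21.9
```

>>> {"op": "drive_tool", "data": {"rows": [[230,0.0165,-0.014,-0.015,0,0.109,0.001],[230,0.033,-0.0285,-0.03,0,0.218,0.002],[230,0.05,-0.043,-0.044,0.001,0.327,0.003],[230,0.066,-0.057,-0.059,0.001,0.435,0.004],[230,0.083,-0.071,-0.074,0.001,0.544,0.004]]}}

```text
time: 36.33
tcp_pos: [538.1, -125.8, 218.1]
tool_rot: [-0.039, 0.741, 0.669, 0.043]
wrist_force: [-1.0, -0.6, -1.7]
gripper_width: 22.0
```

>>> {"op": "drive_tool", "data": {"rows": [[230,0.022,-0.014,-0.004,0,0.109,0.001],[230,0.0435,-0.029,-0.008,0,0.218,0.002],[230,0.065,-0.043,-0.012,0.001,0.327,0.003],[230,0.065,-0.043,-0.012,0.001,0.327,0.003]]}}

```text
time: 36.67
tcp_pos: [498.8, -58.5, 235.6]
tool_rot: [-0.15, 0.726, 0.651, 0.161]
wrist_force: [-1.6, -0.3, -1.1]
gripper_width: 22.0
```

```bash
python3 - <<'E'
from plan import *
st();p,R=cur()
CC=np.array((492.5,160.5,0));bay=CC-33*EX;print(bay)
f=cp(bay+[0,0,215],-9,65,(-9,12))
plan([f],230,wmax=7,vmax=36)
E
```

```text
36.6667 [498.8 -58.5 235.6] y [ 0.99 -0.11 -0.01] z [ 0.04  0.43 -0.9 ] q [-0.49  0.28  1.67  0.41  1.39 -0.5 ] F [-1.6 -0.3 -1.1] w 22.0
[487.34 127.91   0.  ]
[[230,0.0259,-0.0053,0.0141,-0.0071,0.1151,0.005],[230,0.0519,-0.0105,0.0282,-0.0142,0.2302,0.01],[230,0.0778,-0.0158,0.0424,-0.0213,0.3453,0.015],[230,0.1037,-0.021,0.0565,-0.0284,0.4604,0.02],[230,0.1297,-0.0263,0.0706,-0.0354,0.5755,0.025]]
[[230,0.014,-0.0065,0.0257,-0.0071,0.1151,0.005]]
--at [486. 121. 226.] 180 40
```

>>> {"op": "drive_tool", "data": {"rows": [[230,0.026,-0.005,0.014,-0.007,0.115,0.005],[230,0.052,-0.0105,0.028,-0.014,0.23,0.01],[230,0.078,-0.016,0.042,-0.021,0.345,0.015],[230,0.104,-0.021,0.0565,-0.028,0.46,0.02],[230,0.13,-0.026,0.07,-0.035,0.5755,0.025]]}}

```text
time: 37.08
tcp_pos: [492.4, 89.6, 227.5]
tool_rot: [-0.315, 0.661, 0.572, 0.37]
wrist_force: [-0.5, 0.7, -1.5]
gripper_width: 21.9
```

>>> {"op": "drive_tool", "data": {"rows": [[230,0.014,-0.0065,0.026,-0.007,0.115,0.005],[230,0.014,-0.0065,0.026,-0.007,0.115,0.005],[230,0.014,-0.0065,0.026,-0.007,0.115,0.005],[230,0.014,-0.0065,0.026,-0.007,0.115,0.005]]}}

```text
time: 37.42
tcp_pos: [490.2, 119.1, 225.2]
tool_rot: [-0.346, 0.642, 0.551, 0.407]
wrist_force: [-0.8, -0.1, -0.4]
gripper_width: 22.0
```

```bash
python3 - <<'E'
from plan import *
st();p,R=cur()
for cam in('side','top'):
    I,D=read_camera(cam);C=cloud(cam,D);np.save(cam+'13i.npy',I);np.save(cam+'13.npy',D)
    h=cv2.cvtColor(I,cv2.COLOR_RGB2HSV)
    m=((h[...,0]<6)|(h[...,0]>174))&(h[...,1]>130)&(abs(C[...,0]-487)<60)&(abs(C[...,1]-128)<60)&(C[...,2]>120)
    P=C[m];
    if len(P)>5:
        v=np.linalg.svd(P-P.mean(0))[2][0];print(cam,len(P),P.mean(0),P.min(0),P.max(0),v)
        if cam=='top': T=P[P[:,2]>P[:,2].max()-12];print('butt',T.mean(0),rect(T))
s,t=np.load('side13i.npy'),np.load('top13i.npy')
cv2.imwrite('pics/c13.png',np.hstack([cv2.resize(s[130:230,190:290,::-1],(400,400),interpolation=cv2.INTER_CUBIC),cv2.resize(t[180:280,150:250,::-1],(400,400),interpolation=cv2.INTER_CUBIC)]))
plan([cp(np.array((487.3,127.9,215)),-9,65,(-9,12))],230)
E
```

```text
37.4167 [490.2 119.1 225.2] y [ 0.99 -0.15  0.01] z [ 0.14  0.89 -0.43] q [-0.51  0.48  1.97  1.03  1.44 -0.92] F [-0.8 -0.1 -0.4] w 22.0
side 53 [488.31 117.62 194.  ] [480.63 108.51 175.45] [496.61 129.17 208.89] [-0.11  0.14 -0.98]
top 90 [488.96 123.26 245.32] [480.   115.52 199.27] [501.65 136.85 257.92] [-0.04 -0.22 -0.98]
butt [489.79 125.42 254.15] (array([489.5, 126.2]), array([17.4, 21.4]), 0.6)
[[230,0.0006,-0.0048,0.0011,0.0016,0.0083,0.0076]]
--at [486. 121. 226.] 5 1
```

View pics/c13.png

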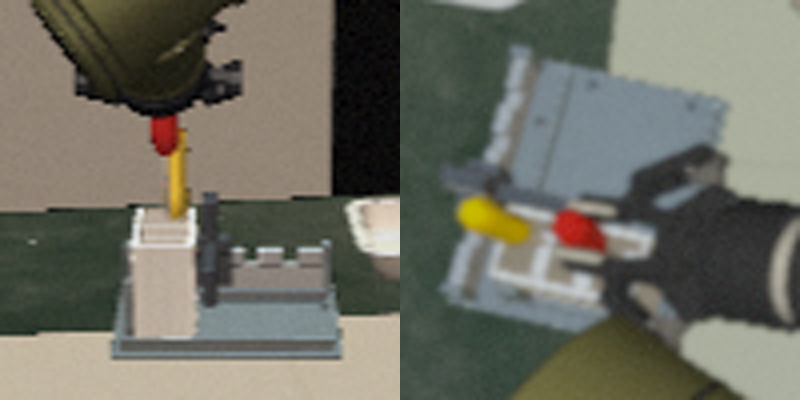

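>>> {"op": "drive_tool", "data": {"rows": [[230,-0.013,0.001,0.006,0,0,0],[230,-0.026,0.002,0.012,0,0,0],[230,-0.039,0.002,0.018,0,0,0],[230,-0.052,0.002,0.0245,0,0,0],[230,-0.065,0.002,0.0305,0,0,0]]}}

```text
time: 37.93
tcp_pos: [493.2, 117.9, 154.1]
tool_rot: [-0.344, 0.641, 0.551, 0.408]
wrist_force: [0.4, 0.2, -0.7]
gripper_width: 22.0
```

>>> {"op": "drive_tool", "data": {"rows": [[230,0,0,0,0,0,0],[230,-0.004,0,0.002,0,0,0],[230,-0.009,0,0.004,0,0,0],[230,-0.013,0,0.006,0,0,0],[230,-0.013,0,0.006,0,0,0]]}}

```text
time: 38.35
tcp_pos: [492.1, 118.7, 139.5]
tool_rot: [-0.346, 0.641, 0.55, 0.408]
wrist_force: [-1.1, -0.8, -1.6]
gripper_width: 21.9
```

>>> {"op": "drive_tool", "data": {"rows": [[150,0,0,0,0,0,0],[150,0,0,0,0,0,0],[150,0,0,0,0,0,0],[130,0,0,0,0,0,0],[120,0,0,0,0,0,0]]}}

```text
time: 38.77
tcp_pos: [491.9, 118.9, 140.0]
tool_rot: [-0.346, 0.641, 0.55, 0.408]
wrist_force: [-0.2, -0.3, -0.1]
gripper_width: 44.8
```

>>> {"op": "drive_tool", "data": {"rows": [[120,0,0,-0.02,0,0,0],[120,0,0,-0.045,0,0,0],[120,0,0,-0.08,0,0,0],[120,0.035,0,-0.1,0,0,0],[120,0.07,0,-0.11,0,0,0]]}}

```text
time: 39.18
tcp_pos: [481.5, 47.7, 250.7]
tool_rot: [-0.346, 0.643, 0.548, 0.408]
wrist_force: [0.6, -1.2, 0.0]
gripper_width: 45.0
```

>>> {"op": "drive_tool", "data": {"rows": [[120,0,0,-0.035,0,-0.1,0],[120,0,0,-0.07,0,-0.2,0],[120,0,0,-0.105,0,-0.3,0],[120,0,0,-0.14,0,-0.4,0],[120,0,0,-0.14,0,-0.5,0]]}}

```text
time: 39.6
tcp_pos: [462.6, -80.7, 312.9]
tool_rot: [-0.193, 0.724, 0.618, 0.236]
wrist_force: [0.7, 0.7, -1.1]
gripper_width: 45.2
```

>>> {"op": "drive_tool", "data": {"rows": [[120,-0.04,0,0,0,0,0],[120,-0.08,0,0,0,0,0],[120,-0.12,0,0,0,0,0],[120,-0.16,0,0,0,0,0],[120,-0.16,0,0,0,0,0]]}}

```text
time: 40.02
tcp_pos: [439.8, -206.8, 211.3]
tool_rot: [-0.2, 0.724, 0.617, 0.235]
wrist_force: [0.8, 0.4, 0.7]
gripper_width: 45.1
```

```bash
python3 - <<'E'
from plan import *
st()
Is={}
for cam in('side','top'):
    I,D=read_camera(cam);C=cloud(cam,D);Is[cam]=I
    h=cv2.cvtColor(I,cv2.COLOR_RGB2HSV);hh=h[...,0]
    reg=(abs(C[...,0]-490)<70)&(abs(C[...,1]-160)<90)&(C[...,2]>70)&(C[...,2]<200)&(h[...,1]>150)
    for n,col in(('y',(hh>20)&(hh<35)),('r',(hh<6)|(hh>174))):
        P=C[reg&col]
        if len(P)>5:
            v=np.linalg.svd(P-P.mean(0))[2][0];print(cam,n,len(P),P.mean(0),P[:,2].min(),P[:,2].max(),v)
    print(cam,'left on bench',drv(I,C,'y'),drv(I,C,'r'))
    x,y,z=np.moveaxis(C,-1,0)
    if cam=='top':
        m=(z>90)&(z<108)&(x>430)&(x<570)&(y>90)&(y<222)&(h[...,1]<60);P=C[m];print('cup',rect(P),len(P))
        P=C[(z>90)&(z<106)&(x>515)&(x<600)&(y>223)&(y<290)&(h[...,1]<100)];t=P.mean(0);q=t-O;print('tab',t,len(P),q@EX,q@EY)
for n in('pot','tape','spanner'):
    r=recognise(n,'side');print(n,[(round(k['p'],2),np.round(k['xy']).tolist()) for k in r[:1]])
s,t=Is['side'],Is['top']
cv2.imwrite('pics/c14.png',np.hstack([cv2.resize(s[120:320,180:380,::-1],(400,400),interpolation=cv2.INTER_CUBIC),cv2.resize(t[120:300,140:320,::-1],(400,400),interpolation=cv2.INTER_CUBIC)]))
E
```

```text
40.0167 [ 439.8 -206.8  211.3] y [ 0.99 -0.16 -0.  ] z [ 0.09  0.58 -0.81] q [-0.86  0.41  1.64  0.46  1.54 -0.83] F [0.8 0.4 0.7] w 45.1
side r 40 [487.79 125.18 108.87] 94.37279045738593 123.77750001995244 [-0.07  0.93 -0.37]
side left on bench None None
top y 121 [505.57 201.7  154.78] 113.48838655388766 181.04920772427405 [-0.07 -0.3  -0.95]
top r 70 [487.35 130.24 134.4 ] 94.20898948271963 149.80128808194445 [-0.07 -0.24 -0.97]
top left on bench ((array([ 664.6, -478.2]), array([0., 0.]), 0.0), array([ 664.57, -478.16,   58.69]), 1) ((array([ 684.4, -466.2]), array([52.4, 10.5]), 19.5), array([ 677.79, -467.49,   30.48]), 67)
cup (array([491.8, 160.2]), array([104.6,  53. ]), 81.3) 240
tab [543.47 242.6   98.32] 64 87.26946177815698 15.370986560134023
pot [(0.76, [308.0, 215.0])]
tape [(0.73, [327.0, 238.0])]
spanner []
```

View pics/c14.png

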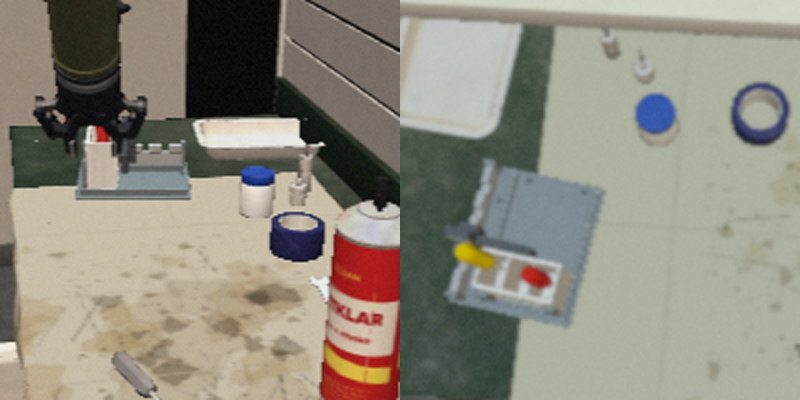

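```bash
python3 -c "
from station import job;print(job.job_done())"
```

```text
the job is handed in; nothing more can be done
None
```

The job is handed in at about 40 s of simulated time: every step was carried out, but no verdict is reported.

**What I did**
- **Stop:** I moved it from the first notch to the last to open the lane, then brought it back to the second notch once the cup was in.
- **Cup:** I turned it mouth up in two 90° steps, regrasping once on the bench, and stood it in the lane at the closed end.
- **Screwdrivers:** I found one yellow and one red, and stood both blade down in the cup's two outer bays. I left the grey look-alike where it was.

**Last checks**
- **Cup:** its rim centre is about 2 mm from mid-lane at rack y of about 53 mm. The allowed range is 40 to 62 mm.
- **Stop:** its tab is at rack (87, 15) mm and at its seated height of 98 mm, so it is in the second notch.
- **Screwdrivers:** the butts stand at about 178 mm (yellow) and 149 mm (red), which fits blades resting on the cup floor. The yellow leans by very roughly 15°, against a limit of 37°.
- **Pot and tape:** they are in the same image positions as at the start.

**Problems and disagreements**
- **Spanner:** the network did not report it in the last side picture, so I have no final measurement of it. A bottle partly hides it there, and the arm never worked near it.
- **Wrong-way moves:** twice I moved the tool the wrong way because of a sign error in its x axis. One move took the tool down close to the bench and the other carried the held cup to one side. No contact force showed either time, and I corrected both.
- **Camera agreement:** the side and top cameras disagreed by up to about 8 mm on the lying handles. It did not affect the grasps.

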